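# Fetch the tea box from behind the spice jars

## Task

The small tea box stands at the back of the steel spice stand, behind two spice jars and a steel shaker. Set the jars and the shaker aside, all three standing on the wooden board, then stand the tea box upright in the middle of the small grey tray; after that put each jar and the shaker back in the middle of the very coaster it came from. Keep the jars and shaker upright throughout, and do not knock over the bottle or the steel cup.

Things in the scene. Friction and masses are not known exactly. Their poses are not given: they have to be found in the camera images.
- jar_yellow_mid (a point): Spice jar with a yellow cap, round, 44 mm across all the way up (cap too), 100 mm tall. The point is at its centre, 50 mm above its foot; z axis up along the jar. At the start it stands on one of the three coasters of the stand; which one varies.
- jar_dark_mid (a point): Spice jar with a dark cap, round, 44 mm across all the way up (cap too), 106 mm tall. The point is at its centre, 53 mm above its foot; z axis up along the jar. Starts on one of the three coasters.
- shaker_mid (a point): Plain steel shaker, round, body 44 mm across up to 80 mm height, then a domed cap 46 mm across; 100 mm tall. The point is at its centre, 50 mm above its foot; z axis up along it. Starts on one of the three coasters.
- tea_box_mid (a point): Small green tea box, 34 mm (own x) by 42 mm (own y), 50 mm tall, 60 g. The point is at its centre, 25 mm above its foot; z axis up. At the start it stands on the square pad at the back of the stand, its axes nearly along the stand's.
- stand: Spice stand, fixed: flat steel sheet 150 mm (x) by 210 mm (y), with a low back rail 15 mm high along its +x edge, whose inner face lies at x = 70 mm. Origin at the centre of its underside, x axis from its front to its back rail, z up. Three black round coasters 62 mm across centred at (x, y) = (-33, 0), (3, 62) and (3, -62) mm, and a black 44 x 52 mm pad at (25, 0) mm; the tops of the coasters and pad lie 5 mm above the table.
- board: Wooden board, fixed, 120 mm (own x) by 270 mm (own y), 12 mm thick, with a 14 mm through hole near one end (at y = 120 mm): the side area, empty at the start. Origin at the centre of its underside on the table, z up. It lies to one side of the robot, left or right.
- tray: Small grey square tray, fixed, 110 x 110 mm outside, rim 12 mm high and 4 mm thick, floor 4 mm above the table. Origin at the centre of its underside, z up. It lies on the side opposite to the board.
- bottle_mid (a point): Bystander: dark sauce bottle, 60 mm across, 200 mm tall, standing right of the stand. The point is at its centre, 100 mm above the table.
- cup_mid (a point): Bystander: tapered steel cup, 81 mm across the rim, 99 mm tall, standing left of the stand. The point is at its centre, 50 mm above the table.

How it is judged:
On the way, in this order (a step that is already met when the one before it is completed fails the run):
1. both jars and the shaker stand released on the wooden board (x of jar_yellow_mid in the frame of board between -0.06 and 0.06 m and y of jar_yellow_mid in the frame of board between -0.135 and 0.135 m and z of jar_yellow_mid in the frame of board between 0.056 and 0.068 m and angle between each of jar_yellow_mid, jar_dark_mid, shaker_mid's own z axis and vertical below 0.15 rad and contact force between the fingers and jar_yellow below 0.05 N and x of jar_dark_mid in the frame of board between -0.06 and 0.06 m and y of jar_dark_mid in the frame of board between -0.135 and 0.135 m and z of jar_dark_mid in the frame of board between 0.059 and 0.071 m and contact force between the fingers and jar_dark below 0.05 N and x of shaker_mid in the frame of board between -0.06 and 0.06 m and y of shaker_mid in the frame of board between -0.135 and 0.135 m and z of shaker_mid in the frame of board between 0.056 and 0.068 m and contact force between the fingers and shaker below 0.05 N), for 0.2 s.
2. the tea box stands released in the middle of the grey tray while both jars and the shaker still stand on the board (all of step 1 and horizontal distance between tea_box_mid and tray below 0.015 m and z of tea_box_mid in the frame of tray between 0.023 and 0.035 m and angle between tea_box_mid's own z axis and vertical below 0.15 rad and contact force between the fingers and tea_box below 0.05 N), for 0.2 s.
At the end, for the whole second after the job is handed in: The tea box stands upright in the grey tray, its centre within 15 mm of the tray's middle; each jar and the shaker stands upright within 15 mm of where it stood at the start; all released and at rest (horizontal distance between tea_box_mid and tray below 0.015 m and z of tea_box_mid in the frame of tray between 0.023 and 0.035 m and angle between tea_box_mid's own z axis and vertical below 0.15 rad and contact force between the fingers and tea_box below 0.05 N and distance of each of jar_yellow_mid, jar_dark_mid, shaker_mid from where it was at the start of the episode below 0.015 m and angle between each of jar_yellow_mid, jar_dark_mid, shaker_mid's own z axis and vertical below 0.12 rad and linear speed of each of jar_yellow, jar_dark, shaker, tea_box below 0.02 m/s); the robot touches nothing.
It fails at once if a jar or the shaker tips over (more than 0.7 rad) (angle between any of jar_yellow_mid, jar_dark_mid, shaker_mid's own z axis and vertical above 0.7 rad).
It fails at once if the bottle or the steel cup is knocked over (more than 0.5 rad) (angle between any of bottle_mid, cup_mid's own z axis and vertical above 0.5 rad).
It also fails if it takes over 141 s, if anything falls off the work surface, if the arm or the gripper's body presses on something with over 40 N, if the wrist force passes 120 N, or if a joint passes its speed limit or range.

## Robot

A 7-joint arm with a two-finger parallel gripper is mounted at the origin on a cart in front of the work surface, level with it; the furniture and walls round the work are solid. World frame = base frame: x ahead of the robot, y to its left, z up, the work surface at z = 0. Lengths are in m, angles in rad, forces in N, time in s.
With the tool pointing down it reaches from about 0.4 to 0.85 m from the base axis. Payload 10.4 kg.
Tool frame: the origin (TCP) lies midway between the tips of the shut fingers; the grasp point (between the pads) lies 19 mm behind it (r.tcp_to_grasp is the z of the grasp point in the tool frame, in m); z points along the fingers, x is the direction in which the jaws open and shut, and the axes are right-handed (so a half turn about z gives the same grasp; the last joint's range is limited). The gripper opens to 87 mm and grips with 3 to 60 N. Pads are 19 mm wide; open, the fingers measure 117 mm over their backs; the gripper's body (75 mm by 190 mm) begins 51 mm behind the grasp point.
Start: joints at [-1.14, 0.332, -0.065, 1.46, 0.022, 1.35, -0.088], TCP at [0.274, 0.562, 0.223] pointing down, gripper open.
Joint ranges: [-2.6, 2.6], [-0.5, 2.12], [-1.47, 1.34], [0.16, 2.42], [-1.27, 4.41], [0.06, 2.06], [-2.6, 2.6]. Speed limits (rad/s): [2.22, 2.22, 2.79, 2.79, 3.14, 3.14, 3.14].

## Interface

Orientations are given as a unit quaternion [x, y, z, w].
In Python, from bench import r, camera, close_job gives the robot as it stands. The module is installed in compiled form; this text tells all that it offers.
- The arm moves only by the shell command python3 -m crank 'ROWS' [FORCE]. ROWS is JSON, a list of rows, each an object of numbers: "x", "y", "z": the shift along the tool's x, y, z scaled (see below); "ax", "ay", "az": the turn, a rotation vector about the tool's x, y, z scaled (see below); "claw": the closure, from -1 (fully open) to 1 (shut), so that 0 is half open. A call has exactly 5 rows; each row is the pose to reach, as a shift and turn from the pose commanded when the call began, along the tool's axes at that moment; what a row does not reach only later rows make up. The controller multiplies each number of a shift by 1 m and each number of a turn by 2 rad. A row lasts 1/12 s, in which the tool goes at most 41.7 mm and 7.16 degrees, less where a joint would pass 70% of its speed; a pose out of reach is approached as far as the arm can. A call with a number of a shift or a turn outside -1 to 1 is refused whole. A call with a gripper value outside its range is refused whole. The fingers move at their own pace and stop on an object; FORCE is the grip in N (left out, the last holds). Time passes only in rows, so rows that repeat a pose let the fingers close, or fill a call up. It gives the time, the measured TCP pose, the force and the opening at its end, in the units of the state.
- r.read_state(): the state, without advancing time (a new reading comes with each control period).
- camera(name): name is "side" or "top" or "wrist"; returns a dict with "color" (400x640x3 uint8, blue, green, red), "fx", "fy", "cx", "cy" (pixels), "eye" and "orientation" of the camera in the world. Camera axes: x right, y down, z forward; pixel columns grow to the right and rows downward; lengths in m; the calibration is good to about 2 mm. A picture is of the moment at which its call begins. There is no depth.
- close_job(): hands the job in, once; it reports no verdict.
The state is a dict: "time": time; "joint_positions": joint angles; "joint_vel": joint speeds; "joint_torque": joint torques, N m; "ee_pos": TCP position; "eef_rot": TCP orientation; "ft_force": force on the tool from outside, world axes, zero at the start; "torque": the same for the moment, N m; "width": finger opening in m.
Only numpy, scipy, OpenCV 4.12 (cv2) and the standard library are available. Lean on these libraries where they do the work, as an engineer would, in place of code of your own. Each camera call takes 0.05 s, during which the arm holds its last target. There are 200 camera calls.

## Working session

There is one attempt and no reset: what is moved stays moved. The work goes in short steps, Python scripts to look and compute and a shell command to move; the robot and the scene stay as the last step left them, time stands still between calls to the robot, and variables do not carry over. Pictures are saved under pics/ and viewed, about 12 in all and at most 16, crops included, and the job is handed in when it is done.

```bash
mkdir -p pics
python3 - <<'E'
from bench import r,camera
import cv2
s=r.read_state()
for k in("time","ee_pos","eef_rot","width","ft_force"):print(k,s[k])
print(r.tcp_to_grasp)
for n in("top","side"):
    c=camera(n);cv2.imwrite(f"pics/{n}0.png",c["color"])
    print(n,c["fx"],c["fy"],c["cx"],c["cy"],c["eye"],c["orientation"])
E
```

```text
time 0.0
ee_pos [0.27381882 0.5613798  0.22173036]
eef_rot [ 8.48049517e-01  5.29916472e-01 -6.12381017e-04  4.17975224e-04]
width 0.08719206645008612
ft_force [ 1.42692511 -0.29683164 -0.32885693]
-0.0187
top 486.16887202490415 486.16887202490415 317.396552795036 198.89167661278591 [ 0.40223893 -0.0071544   1.25009478] [-0.70496774  0.70535887 -0.05493462  0.04971455]
side 509.5307800585265 509.5307800585265 318.40672585480684 192.4753646231697 [ 0.14078028 -1.10333839  0.82745433] [ 0.86127528 -0.15649058  0.0948262  -0.4740502 ]
```

View pics/top0.png

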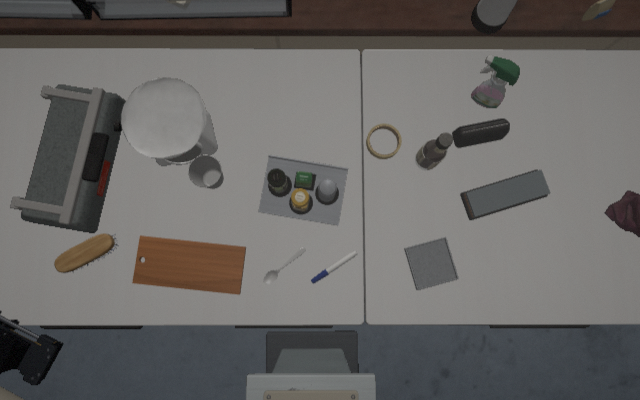

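View pics/side0.png

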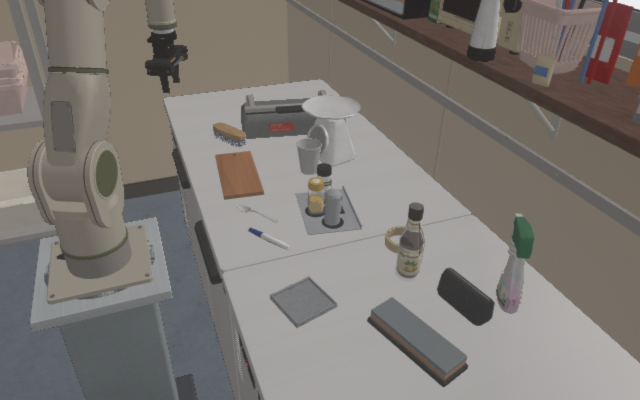

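The top view shows the board on the left at about (190,265) with its hole at (142,260). The stand is at (304,190), with the dark jar on the left coaster (278,181), the yellow jar in front (301,200), the shaker on the right (327,189) and the tea box at (305,179). The tray is at (431,263). Next I'll measure by colour masks.

```bash
cat > h.py <<'E'
import cv2,numpy as np
from scipy.spatial.transform import Rotation as R
def ray(c,uv,z):
    d=R.from_quat(c["orientation"]).apply([(uv[0]-c["cx"])/c["fx"],(uv[1]-c["cy"])/c["fy"],1])
    e=np.array(c["eye"]);return e+d*(z-e[2])/d[2]
def proj(c,p):
    q=R.from_quat(c["orientation"]).inv().apply(np.array(p)-np.array(c["eye"]))
    return np.array([c["cx"]+c["fx"]*q[0]/q[2],c["cy"]+c["fy"]*q[1]/q[2]])
def big(m,roi):
    x0,y0,x1,y1=roi;k=np.zeros(m.shape,np.uint8);k[y0:y1,x0:x1]=m[y0:y1,x0:x1].astype(np.uint8)*255
    k=cv2.morphologyEx(k,cv2.MORPH_CLOSE,np.ones((3,3)))
    cs,_=cv2.findContours(k,cv2.RETR_EXTERNAL,cv2.CHAIN_APPROX_NONE);return max(cs,key=cv2.contourArea)
def rect(c,cnt,z):
    P=np.array([ray(c,p,z)[:2] for p in cv2.convexHull(cnt).reshape(-1,2)]).astype(np.float32)*1000
    return cv2.minAreaRect(P)
E
python3 - <<'E'
from h import *
from bench import camera
c=camera("top");I=c["color"];H=cv2.cvtColor(I,cv2.COLOR_BGR2HSV).astype(int)
h,s,v=H[...,0],H[...,1],H[...,2]
for n,p in dict(table=(350,120),tray=(431,263),stand=(335,215),board=(190,255),yel=(301,199),dark=(276,175),tea=(305,180),shk=(327,189)).items():print(n,H[p[1],p[0]])
print("board",rect(c,big((s>80)&(h<25),(120,225,260,305)),.012))
print("tray",rect(c,big(v<155,(395,230,470,300)),.012))
print("stand",rect(c,big(v<175,(250,148,355,232)),.003))
print("yel",rect(c,big((s>110)&(h>12)&(h<30),(285,180,318,215)),.105))
print("tea",rect(c,big((s>80)&(h>35)&(h<90),(290,165,320,195)),.055))
ims=[cv2.resize(I[150:230,250:360],(770,560),interpolation=cv2.INTER_CUBIC)]
cv2.imwrite("pics/crop0.png",ims[0])
E
```

```text
table [ 15   7 138]
tray [90  6 92]
stand [120   2 109]
board [ 13 135 108]
yel [ 19  37 143]
dark [20 18 42]
tea [62 65 79]
shk [120   5 105]
board ((420.1534118652344, 307.3653564453125), (270.43316650390625, 118.67369842529297), 83.97782897949219)
tray ((420.21807861328125, -307.0690612792969), (193.40699768066406, 173.0276336669922), 89.91403198242188)
stand ((614.3433227539062, 23.72339630126953), (219.07106018066406, 273.89471435546875), 0.04530046507716179)
yel ((577.9439086914062, 26.53399085998535), (41.05058670043945, 44.349300384521484), 75.8507080078125)
tea ((635.6338500976562, 18.134490966796875), (35.703121185302734, 23.329648971557617), 83.572265625)
```

View pics/crop0.png

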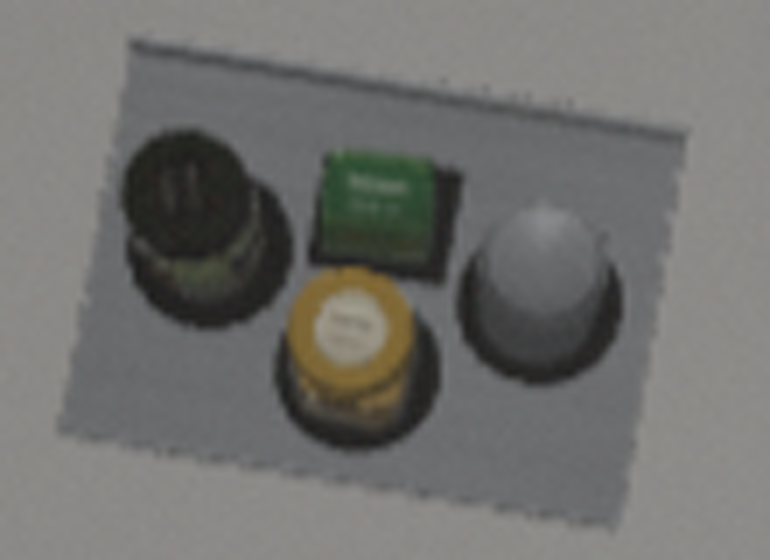

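Crop at 7x: dark cap top centre is about (277.1,177.6), yellow cap (300.3,196.9), and the shaker dome about (327.8,187.5). The stand corners are clear, so I'll redo the tray, stand and caps with the right thresholds.

Run:
```python
from h import *
from bench import camera
c=camera("top");I=c["color"];H=cv2.cvtColor(I,cv2.COLOR_BGR2HSV).astype(int)
h,s,v=H[...,0],H[...,1],H[...,2]
print("tray",rect(c,big(v<120,(395,230,470,300)),.012))
print("stand",rect(c,big(v<122,(252,150,356,230)),.003))
cr=np.array([[132,42],[690,128],[615,530],[60,432]])/7+[250-.4,150-.4]
P=np.array([ray(c,p,z)[:2] for p,z in zip(cr,[.015,.015,.003,.003])]);print(P.round(4).tolist(),P.mean(0))
print("stand ctr rect",cv2.minAreaRect((P*1000).astype(np.float32)))
for n,p,z in(("dark",(277.0,177.4),.111),("yel",(300.2,196.8),.105),("shk",(327.6,188),.095)):print(n,ray(c,p,z))
# tea top corners (crop)
T=np.array([[330,150],[435,157],[430,247],[322,237]])/7+[249.6,149.6]
print("tea",np.array([ray(c,p,.055)[:2] for p in T]).mean(0))
# expected from stand
o=P.mean(0);
S=cv2.minAreaRect((P*1000).astype(np.float32))
ex=(P[0]+P[1]-P[2]-P[3]);ex/=np.linalg.norm(ex);ey=np.array([-ex[1],ex[0]])
print("yaw",np.arctan2(ex[1],ex[0]))
for q in((-33,0),(3,62),(3,-62),(25,0)):print(q,o+ex*q[0]/1e3+ey*q[1]/1e3)
for n,w in(("bottle",(432,154)),("cup",(207,172))):print(n,ray(c,w,.1))
```

```text
tray ((422.38848876953125, -303.4634094238281), (110.53107452392578, 113.61373901367188), 15.032899856567383)
stand ((614.3229370117188, 20.948760986328125), (212.29400634765625, 155.77687072753906), 80.30303192138672)
[[0.7004, 0.1108], [0.6679, -0.0963], [0.5196, -0.068], [0.5559, 0.1364]] [0.61094832 0.02071062]
stand ctr rect ((611.9014892578125, 20.059219360351562), (209.61924743652344, 150.96298217773438), 79.92530059814453)
dark [0.6240093 0.0805409 0.111    ]
yel [0.57815517 0.02523901 0.105     ]
shk [ 0.60115623 -0.0404279   0.095     ]
tea [0.63382001 0.01790196]
yaw -0.18221315365213256
(-33, 0) [0.57849463 0.02669044]
(3, 62) [0.62513346 0.0811406 ]
(3, -62) [ 0.60266385 -0.04080659]
(25, 0) [0.63553444 0.01618046]
bottle [ 0.68413801 -0.29433296  0.1       ]
cup [0.63932857 0.24997587 0.1       ]
```

Stand and object measurements agree within 2 mm: coasters predicted from the stand match the caps I measured, and the stand, board and tray sizes match the given ones. I'll write a helper that converts a world target into tool-axis shifts, then move.

```bash
cat > d.py <<'E'
import sys,numpy as np
from scipy.spatial.transform import Rotation as R
from bench import r
# usage: d.py x y tcpz [x y tcpz ...]  chained deltas in tool axes; keeps orientation
s=r.read_state();Q=R.from_quat(s["eef_rot"]);p=np.array(s["ee_pos"]);x=Q.as_matrix()[:,0]
print("t%.1f"%s["time"],"p",p.round(4),"yaw%.1f"%np.degrees(np.arctan2(x[1],x[0])),"tilt",Q.as_matrix()[:2,2].round(3),"w%.4f"%s["width"],"F",np.round(s["ft_force"],1))
a=list(map(float,sys.argv[1:]))
for t in np.array(a).reshape(-1,3):
    print("to",t,"d",Q.inv().apply(t-p).round(4));p=t
E
python3 -m crank '[{"x":-0.02,"y":0.03,"az":-0.06,"claw":-0.4},{"x":-0.04,"y":0.06,"az":-0.12,"claw":-0.4},{"x":-0.06,"y":0.09,"az":-0.14,"claw":-0.4},{"x":-0.08,"y":0.12,"az":-0.14,"claw":-0.4},{"x":-0.10,"y":0.15,"az":-0.14,"claw":-0.4}]' 25
python3 d.py .578 .0255 .2 .578 .0255 .058
```

```text
t0.2 p [0.2739 0.5616 0.2221] yaw64.0 tilt [-0.    -0.001] w0.0868 F [ 0.  -0.  -0.4]
to [0.578  0.0255 0.2   ] d [-0.3485  0.5083  0.0224]
to [0.578  0.0255 0.058 ] d [ 1.00e-04 -0.00e+00  1.42e-01]schema error: expected keys x, y, z, ax, ay, az, claw
```

```bash
python3 -m crank '[{"x":-0.02,"y":0.03,"z":0,"ax":0,"ay":0,"az":-0.06,"claw":-0.4},{"x":-0.04,"y":0.06,"z":0,"ax":0,"ay":0,"az":-0.12,"claw":-0.4},{"x":-0.06,"y":0.09,"z":0,"ax":0,"ay":0,"az":-0.14,"claw":-0.4},{"x":-0.08,"y":0.12,"z":0,"ax":0,"ay":0,"az":-0.14,"claw":-0.4},{"x":-0.10,"y":0.15,"z":0,"ax":0,"ay":0,"az":-0.14,"claw":-0.4}]' 25
python3 d.py .578 .0255 .2 .578 .0255 .058
```

```text
time: 0.62
ee_pos: [0.3656, 0.4044, 0.2225]
eef_rot: [0.766, 0.643, 0.0, -0.0]
ft_force: [0.3, 0.2, 0.1]
width: 0.0641
t0.6 p [0.3656 0.4044 0.2225] yaw80.1 tilt [-0.  0.] w0.0641 F [0.3 0.2 0.1]
to [0.578  0.0255 0.2   ] d [-0.3366  0.2747  0.0224]
to [0.578  0.0255 0.058 ] d [-0.     0.     0.142]
```

```bash
python3 -m crank '[{"x":-0.03,"y":0.024,"z":0,"ax":0,"ay":0,"az":0,"claw":-0.4},{"x":-0.06,"y":0.048,"z":0,"ax":0,"ay":0,"az":0,"claw":-0.4},{"x":-0.09,"y":0.072,"z":0,"ax":0,"ay":0,"az":0,"claw":-0.4},{"x":-0.12,"y":0.096,"z":0,"ax":0,"ay":0,"az":0,"claw":-0.4},{"x":-0.15,"y":0.12,"z":0,"ax":0,"ay":0,"az":0,"claw":-0.4}]'
python3 -m crank '[{"x":-0.03,"y":0.024,"z":0,"ax":0,"ay":0,"az":0,"claw":-0.4},{"x":-0.06,"y":0.048,"z":0,"ax":0,"ay":0,"az":0,"claw":-0.4},{"x":-0.09,"y":0.072,"z":0,"ax":0,"ay":0,"az":0,"claw":-0.4},{"x":-0.12,"y":0.096,"z":0,"ax":0,"ay":0,"az":0,"claw":-0.4},{"x":-0.15,"y":0.12,"z":0.01,"ax":0,"ay":0,"az":0,"claw":-0.4}]'
python3 -m crank '[{"x":-0.02,"y":0.02,"z":0.01,"ax":0,"ay":0,"az":0,"claw":-0.4},{"x":-0.0366,"y":0.0347,"z":0.0124,"ax":0,"ay":0,"az":0,"claw":-0.4},{"x":-0.0366,"y":0.0347,"z":0.0124,"ax":0,"ay":0,"az":0,"claw":-0.4},{"x":-0.0366,"y":0.0347,"z":0.0124,"ax":0,"ay":0,"az":0,"claw":-0.4},{"x":-0.0366,"y":0.0347,"z":0.0124,"ax":0,"ay":0,"az":0,"claw":-0.4}]'
python3 d.py .578 .0255 .058
python3 - <<'E'
from bench import camera
import cv2
a=camera("wrist");b=camera("side")
cv2.imwrite("pics/w1.png",cv2.vconcat([a["color"][:, :],]))
cv2.imwrite("pics/s1.png",cv2.resize(b["color"][100:300,220:480],(780,600)))
E
```

```text
time: 1.03
ee_pos: [0.4577, 0.2358, 0.2226]
eef_rot: [0.766, 0.643, 0.0, -0.0]
ft_force: [0.5, 0.3, -0.4]
width: 0.0611
time: 1.45
ee_pos: [0.5509, 0.0675, 0.2142]
eef_rot: [0.766, 0.643, 0.001, 0.001]
ft_force: [-0.2, 0.7, 0.1]
width: 0.0611
time: 1.87
ee_pos: [0.5771, 0.028, 0.2001]
eef_rot: [0.766, 0.643, 0.0, -0.0]
ft_force: [0.3, 0.9, 0.8]
width: 0.0608
t1.9 p [0.5771 0.028  0.2001] yaw80.1 tilt [-0.     0.001] w0.0608 F [0.3 0.9 0.8]
to [0.578  0.0255 0.058 ] d [-0.0024  0.0014  0.1421]
```

View pics/w1.png

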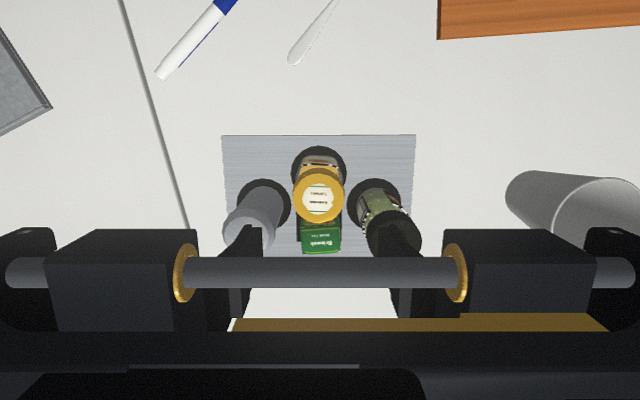

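The wrist view shows the yellow cap at (318,200), centred between the fingers, with the shaker and dark jar either side and clear of the jaws. I'll descend and grasp.

```bash
python3 -m crank '[{"x":-0.0024,"y":0.0014,"z":0.02,"ax":0,"ay":0,"az":0,"claw":-0.4},{"x":-0.0024,"y":0.0014,"z":0.04,"ax":0,"ay":0,"az":0,"claw":-0.4},{"x":-0.0024,"y":0.0014,"z":0.06,"ax":0,"ay":0,"az":0,"claw":-0.4},{"x":-0.0024,"y":0.0014,"z":0.08,"ax":0,"ay":0,"az":0,"claw":-0.4},{"x":-0.0024,"y":0.0014,"z":0.1,"ax":0,"ay":0,"az":0,"claw":-0.4}]'
python3 -m crank '[{"x":0,"y":0,"z":0.015,"ax":0,"ay":0,"az":0,"claw":-0.4},{"x":0,"y":0,"z":0.03,"ax":0,"ay":0,"az":0,"claw":-0.4},{"x":0,"y":0,"z":0.042,"ax":0,"ay":0,"az":0,"claw":-0.4},{"x":0,"y":0,"z":0.042,"ax":0,"ay":0,"az":0,"claw":-0.4},{"x":0,"y":0,"z":0.042,"ax":0,"ay":0,"az":0,"claw":-0.4}]'
python3 d.py .578 .0255 .058
python3 -m crank '[{"x":0,"y":0,"z":0,"ax":0,"ay":0,"az":0,"claw":-0.1},{"x":0,"y":0,"z":0,"ax":0,"ay":0,"az":0,"claw":0.1},{"x":0,"y":0,"z":0,"ax":0,"ay":0,"az":0,"claw":0.2},{"x":0,"y":0,"z":0,"ax":0,"ay":0,"az":0,"claw":0.3},{"x":0,"y":0,"z":0,"ax":0,"ay":0,"az":0,"claw":0.3}]' 25
python3 d.py .578 .0255 .2 .4202 .3074 .2 .411 .2228 .2 .411 .2228 .066
```

```text
time: 2.38
ee_pos: [0.5781, 0.0259, 0.0996]
eef_rot: [0.765, 0.644, 0.0, -0.0]
ft_force: [-0.2, -1.0, 0.4]
width: 0.0612
time: 2.8
ee_pos: [0.578, 0.0251, 0.0582]
eef_rot: [0.766, 0.643, -0.0, -0.0]
ft_force: [0.2, -0.8, 0.3]
width: 0.0609
t2.8 p [0.578  0.0251 0.0582] yaw80.1 tilt [-0.001  0.   ] w0.0609 F [ 0.2 -0.8  0.3]
to [0.578  0.0255 0.058 ] d [ 0.0004 -0.0001  0.0002]
time: 3.22
ee_pos: [0.5787, 0.0246, 0.0588]
eef_rot: [0.766, 0.643, 0.001, 0.0]
ft_force: [-0.6, 1.9, 4.1]
width: 0.043
t3.2 p [0.5787 0.0246 0.0588] yaw80.0 tilt [0.001 0.   ] w0.0430 F [-0.6  1.9  4.1]
to [0.578  0.0255 0.2   ] d [ 0.0008 -0.0007 -0.1412]
to [0.4202 0.3074 0.2   ] d [ 2.504e-01 -2.042e-01 -1.000e-04]
to [0.411  0.2228 0.2   ] d [-0.0849  0.0056 -0.    ]
to [0.411  0.2228 0.066 ] d [-1.00e-04 -1.00e-04  1.34e-01]
```

```bash
python3 -m crank '[{"x":0,"y":0,"z":-0.01,"ax":0,"ay":0,"az":0,"claw":0.3},{"x":0,"y":0,"z":-0.03,"ax":0,"ay":0,"az":0,"claw":0.3},{"x":0,"y":0,"z":-0.06,"ax":0,"ay":0,"az":0,"claw":0.3},{"x":0,"y":0,"z":-0.09,"ax":0,"ay":0,"az":0,"claw":0.3},{"x":0,"y":0,"z":-0.12,"ax":0,"ay":0,"az":0,"claw":0.3}]'
python3 -m crank '[{"x":0.01,"y":-0.006,"z":-0.02,"ax":0,"ay":0,"az":0,"claw":0.3},{"x":0.03,"y":-0.018,"z":-0.02,"ax":0,"ay":0,"az":0,"claw":0.3},{"x":0.055,"y":-0.034,"z":-0.02,"ax":0,"ay":0,"az":0,"claw":0.3},{"x":0.08,"y":-0.05,"z":-0.02,"ax":0,"ay":0,"az":0,"claw":0.3},{"x":0.105,"y":-0.066,"z":-0.02,"ax":0,"ay":0,"az":0,"claw":0.3}]'
python3 -m crank '[{"x":0.025,"y":-0.016,"z":0,"ax":0,"ay":0,"az":0,"claw":0.3},{"x":0.05,"y":-0.032,"z":0,"ax":0,"ay":0,"az":0,"claw":0.3},{"x":0.075,"y":-0.048,"z":0,"ax":0,"ay":0,"az":0,"claw":0.3},{"x":0.1,"y":-0.064,"z":0,"ax":0,"ay":0,"az":0,"claw":0.3},{"x":0.125,"y":-0.08,"z":0,"ax":0,"ay":0,"az":0,"claw":0.3}]'
python3 -m crank '[{"x":0.025,"y":-0.016,"z":0,"ax":0,"ay":0,"az":0,"claw":0.3},{"x":0.05,"y":-0.032,"z":0,"ax":0,"ay":0,"az":0,"claw":0.3},{"x":0.075,"y":-0.048,"z":0,"ax":0,"ay":0,"az":0,"claw":0.3},{"x":0.095,"y":-0.06,"z":0,"ax":0,"ay":0,"az":0,"claw":0.3},{"x":0.105,"y":-0.064,"z":0,"ax":0,"ay":0,"az":0,"claw":0.3}]'
python3 d.py .4291 .3919 .0667
```

```text
time: 3.63
ee_pos: [0.5778, 0.0242, 0.18]
eef_rot: [0.766, 0.643, -0.0, -0.0]
ft_force: [1.1, 0.9, -1.5]
width: 0.0428
time: 4.05
ee_pos: [0.5307, 0.1401, 0.1989]
eef_rot: [0.766, 0.643, 0.0, 0.0]
ft_force: [0.7, 0.4, -0.6]
width: 0.0426
time: 4.47
ee_pos: [0.4735, 0.2772, 0.1988]
eef_rot: [0.766, 0.643, 0.0, 0.0]
ft_force: [1.4, -0.4, -1.1]
width: 0.0428
time: 4.88
ee_pos: [0.4269, 0.394, 0.1986]
eef_rot: [0.764, 0.645, 0.0, -0.001]
ft_force: [0.3, 0.3, -0.4]
width: 0.0428
t4.9 p [0.4269 0.394  0.1986] yaw80.3 tilt [-0.001  0.001] w0.0428 F [ 0.3  0.3 -0.4]
to [0.4291 0.3919 0.0667] d [-0.0018  0.0026  0.1319]
```

```bash
python3 -m crank '[{"x":-0.001,"y":0.001,"z":0.01,"ax":0,"ay":0,"az":0,"claw":0.3},{"x":-0.002,"y":0.002,"z":0.03,"ax":0,"ay":0,"az":0,"claw":0.3},{"x":-0.002,"y":0.002,"z":0.055,"ax":0,"ay":0,"az":0,"claw":0.3},{"x":-0.002,"y":0.002,"z":0.08,"ax":0,"ay":0,"az":0,"claw":0.3},{"x":-0.002,"y":0.002,"z":0.1,"ax":0,"ay":0,"az":0,"claw":0.3}]'
python3 -m crank '[{"x":0,"y":0,"z":0.01,"ax":0,"ay":0,"az":0,"claw":0.3},{"x":0,"y":0,"z":0.018,"ax":0,"ay":0,"az":0,"claw":0.3},{"x":0,"y":0,"z":0.025,"ax":0,"ay":0,"az":0,"claw":0.3},{"x":0,"y":0,"z":0.029,"ax":0,"ay":0,"az":0,"claw":0.3},{"x":0,"y":0,"z":0.031,"ax":0,"ay":0,"az":0,"claw":0.3}]'
python3 -m crank '[{"x":0,"y":0,"z":0,"ax":0,"ay":0,"az":0,"claw":0.3},{"x":0,"y":0,"z":0,"ax":0,"ay":0,"az":0,"claw":0.3},{"x":0,"y":0,"z":0,"ax":0,"ay":0,"az":0,"claw":0.3},{"x":0,"y":0,"z":0,"ax":0,"ay":0,"az":0,"claw":0.3},{"x":0,"y":0,"z":0,"ax":0,"ay":0,"az":0,"claw":0.3}]'
python3 d.py .4291 .3919 .0657
```

```text
time: 5.3
ee_pos: [0.4317, 0.3858, 0.0961]
eef_rot: [0.767, 0.642, -0.001, 0.001]
ft_force: [0.6, -0.1, -0.8]
width: 0.043
time: 5.72
ee_pos: [0.4313, 0.3884, 0.0673]
eef_rot: [0.766, 0.643, 0.0, 0.0]
ft_force: [-0.9, -0.3, -1.6]
width: 0.0428
time: 6.13
ee_pos: [0.4311, 0.3887, 0.0675]
eef_rot: [0.766, 0.643, 0.0, -0.0]
ft_force: [0.3, -0.1, -1.4]
width: 0.0425
t6.1 p [0.4311 0.3887 0.0675] yaw80.0 tilt [0.    0.001] w0.0425 F [ 0.3 -0.1 -1.4]
to [0.4291 0.3919 0.0657] d [ 0.0028 -0.0026  0.0018]
```

```bash
python3 -m crank '[{"x":0,"y":0,"z":0.0015,"ax":0,"ay":0,"az":0,"claw":0.3},{"x":0,"y":0,"z":0.0015,"ax":0,"ay":0,"az":0,"claw":0.3},{"x":0,"y":0,"z":0.0015,"ax":0,"ay":0,"az":0,"claw":0.1},{"x":0,"y":0,"z":0.0015,"ax":0,"ay":0,"az":0,"claw":-0.1},{"x":0,"y":0,"z":0.0015,"ax":0,"ay":0,"az":0,"claw":-0.4}]'
python3 -m crank '[{"x":0,"y":0,"z":0,"ax":0,"ay":0,"az":0,"claw":-0.4},{"x":0,"y":0,"z":0,"ax":0,"ay":0,"az":0,"claw":-0.4},{"x":0,"y":0,"z":-0.02,"ax":0,"ay":0,"az":0,"claw":-0.4},{"x":0,"y":0,"z":-0.05,"ax":0,"ay":0,"az":0,"claw":-0.4},{"x":0,"y":0,"z":-0.08,"ax":0,"ay":0,"az":0,"claw":-0.4}]'
python3 -m crank '[{"x":0,"y":0,"z":-0.02,"ax":0,"ay":0,"az":0,"claw":-0.4},{"x":0,"y":0,"z":-0.04,"ax":0,"ay":0,"az":0,"claw":-0.4},{"x":0,"y":0,"z":-0.055,"ax":0,"ay":0,"az":0,"claw":-0.4},{"x":0,"y":0,"z":-0.055,"ax":0,"ay":0,"az":0,"claw":-0.4},{"x":0,"y":0,"z":-0.055,"ax":0,"ay":0,"az":0,"claw":-0.4}]'
python3 d.py .624 .0805 .2 .624 .0805 .058
python3 - <<'E'
from bench import camera
import cv2
b=camera("side")
cv2.imwrite("pics/s2.png",cv2.resize(b["color"][80:280,180:440],(780,600)))
E
```

```text
time: 6.55
ee_pos: [0.4309, 0.3884, 0.0656]
eef_rot: [0.766, 0.643, -0.0, -0.0]
ft_force: [-0.2, -0.3, 0.0]
width: 0.0484
time: 6.97
ee_pos: [0.4304, 0.3879, 0.1459]
eef_rot: [0.766, 0.643, -0.001, 0.0]
ft_force: [1.3, 0.2, 0.3]
width: 0.0609
time: 7.38
ee_pos: [0.4312, 0.3887, 0.201]
eef_rot: [0.766, 0.643, 0.001, -0.0]
ft_force: [0.3, -1.1, -1.0]
width: 0.0605
t7.4 p [0.4312 0.3887 0.201 ] yaw80.0 tilt [0.001 0.001] w0.0605 F [ 0.3 -1.1 -1. ]
to [0.624  0.0805 0.2   ] d [-0.2702  0.2432  0.0009]
to [0.624  0.0805 0.058 ] d [-2.00e-04 -1.00e-04  1.42e-01]
```

View pics/s2.png

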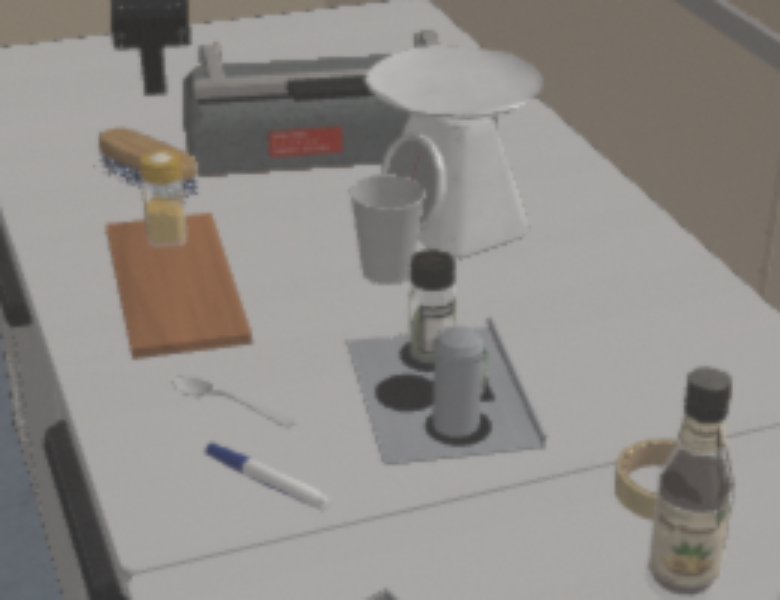

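The side view shows the yellow jar upright on the far end of the board at crop (167,200), with the stand undisturbed. Next is the dark jar.

```bash
python3 -m crank '[{"x":-0.028,"y":0.025,"z":0,"ax":0,"ay":0,"az":0,"claw":-0.4},{"x":-0.056,"y":0.05,"z":0,"ax":0,"ay":0,"az":0,"claw":-0.4},{"x":-0.084,"y":0.075,"z":0,"ax":0,"ay":0,"az":0,"claw":-0.4},{"x":-0.112,"y":0.1,"z":0,"ax":0,"ay":0,"az":0,"claw":-0.4},{"x":-0.14,"y":0.125,"z":0,"ax":0,"ay":0,"az":0,"claw":-0.4}]'
python3 -m crank '[{"x":-0.03,"y":0.027,"z":0,"ax":0,"ay":0,"az":0,"claw":-0.4},{"x":-0.06,"y":0.054,"z":0,"ax":0,"ay":0,"az":0,"claw":-0.4},{"x":-0.09,"y":0.081,"z":0,"ax":0,"ay":0,"az":0,"claw":-0.4},{"x":-0.115,"y":0.105,"z":0,"ax":0,"ay":0,"az":0,"claw":-0.4},{"x":-0.13,"y":0.118,"z":0,"ax":0,"ay":0,"az":0,"claw":-0.4}]'
python3 -m crank '[{"x":0,"y":0,"z":0.01,"ax":0,"ay":0,"az":0,"claw":-0.4},{"x":0,"y":0,"z":0.02,"ax":0,"ay":0,"az":0,"claw":-0.4},{"x":0,"y":0,"z":0.03,"ax":0,"ay":0,"az":0,"claw":-0.4},{"x":0,"y":0,"z":0.04,"ax":0,"ay":0,"az":0,"claw":-0.4},{"x":0,"y":0,"z":0.04,"ax":0,"ay":0,"az":0,"claw":-0.4}]'
python3 d.py .624 .0805 .058
```

```text
time: 7.85
ee_pos: [0.5299, 0.227, 0.1991]
eef_rot: [0.766, 0.643, -0.001, -0.0]
ft_force: [0.8, 0.1, 0.8]
width: 0.0606
time: 8.27
ee_pos: [0.6246, 0.0754, 0.1989]
eef_rot: [0.767, 0.641, -0.001, 0.0]
ft_force: [-0.5, 0.3, -0.8]
width: 0.061
time: 8.68
ee_pos: [0.6217, 0.0819, 0.1574]
eef_rot: [0.765, 0.644, -0.002, -0.001]
ft_force: [-1.0, -0.5, -1.1]
width: 0.0611
t8.7 p [0.6217 0.0819 0.1574] yaw80.2 tilt [-0.004 -0.   ] w0.0611 F [-1.  -0.5 -1.1]
to [0.624  0.0805 0.058 ] d [-0.0009  0.0029  0.0994]
```

```bash
python3 -m crank '[{"x":0,"y":0.001,"z":0.02,"ax":0,"ay":0,"az":0,"claw":-0.4},{"x":-0.001,"y":0.001,"z":0.04,"ax":0,"ay":0,"az":0,"claw":-0.4},{"x":-0.001,"y":0.001,"z":0.06,"ax":0,"ay":0,"az":0,"claw":-0.4},{"x":-0.001,"y":0.001,"z":0.08,"ax":0,"ay":0,"az":0,"claw":-0.4},{"x":-0.001,"y":0.001,"z":0.099,"ax":0,"ay":0,"az":0,"claw":-0.4}]'
python3 -m crank '[{"x":0,"y":0,"z":0,"ax":0,"ay":0,"az":0,"claw":-0.4},{"x":0,"y":0,"z":0,"ax":0,"ay":0,"az":0,"claw":-0.4},{"x":0,"y":0,"z":0,"ax":0,"ay":0,"az":0,"claw":-0.4},{"x":0,"y":0,"z":0,"ax":0,"ay":0,"az":0,"claw":-0.4},{"x":0,"y":0,"z":0,"ax":0,"ay":0,"az":0,"claw":-0.4}]'
python3 d.py .624 .0805 .058
python3 -m crank '[{"x":0,"y":0,"z":0,"ax":0,"ay":0,"az":0,"claw":-0.1},{"x":0,"y":0,"z":0,"ax":0,"ay":0,"az":0,"claw":0.1},{"x":0,"y":0,"z":0,"ax":0,"ay":0,"az":0,"claw":0.2},{"x":0,"y":0,"z":0,"ax":0,"ay":0,"az":0,"claw":0.3},{"x":0,"y":0,"z":0,"ax":0,"ay":0,"az":0,"claw":0.3}]' 25
python3 d.py .624 .0805 .2 .4202 .3054 .2
```

```text
time: 9.1
ee_pos: [0.624, 0.0804, 0.0607]
eef_rot: [0.765, 0.644, 0.0, -0.0]
ft_force: [-0.0, 0.1, 0.1]
width: 0.0606
time: 9.52
ee_pos: [0.6252, 0.0796, 0.0631]
eef_rot: [0.766, 0.643, 0.001, 0.0]
ft_force: [-0.5, -0.7, 0.2]
width: 0.0611
t9.5 p [0.6252 0.0796 0.0631] yaw80.1 tilt [0.002 0.001] w0.0611 F [-0.5 -0.7  0.2]
to [0.624  0.0805 0.058 ] d [ 0.0006 -0.0014  0.0051]
time: 9.93
ee_pos: [0.6246, 0.0794, 0.0618]
eef_rot: [0.766, 0.643, 0.0, 0.0]
ft_force: [-0.7, 0.9, 0.8]
width: 0.0434
t9.9 p [0.6246 0.0794 0.0618] yaw80.0 tilt [0. 0.] w0.0434 F [-0.7  0.9  0.8]
to [0.624  0.0805 0.2   ] d [ 0.001  -0.0007 -0.1382]
to [0.4202 0.3054 0.2   ] d [ 0.1863 -0.2396 -0.    ]
```

```bash
python3 -m crank '[{"x":0,"y":0,"z":-0.01,"ax":0,"ay":0,"az":0,"claw":0.3},{"x":0,"y":0,"z":-0.03,"ax":0,"ay":0,"az":0,"claw":0.3},{"x":0,"y":0,"z":-0.06,"ax":0,"ay":0,"az":0,"claw":0.3},{"x":0,"y":0,"z":-0.09,"ax":0,"ay":0,"az":0,"claw":0.3},{"x":0,"y":0,"z":-0.12,"ax":0,"ay":0,"az":0,"claw":0.3}]'
python3 -m crank '[{"x":0.006,"y":-0.008,"z":-0.018,"ax":0,"ay":0,"az":0,"claw":0.3},{"x":0.02,"y":-0.026,"z":-0.018,"ax":0,"ay":0,"az":0,"claw":0.3},{"x":0.036,"y":-0.046,"z":-0.018,"ax":0,"ay":0,"az":0,"claw":0.3},{"x":0.052,"y":-0.066,"z":-0.018,"ax":0,"ay":0,"az":0,"claw":0.3},{"x":0.068,"y":-0.086,"z":-0.018,"ax":0,"ay":0,"az":0,"claw":0.3}]'
python3 -m crank '[{"x":0.015,"y":-0.02,"z":0,"ax":0,"ay":0,"az":0,"claw":0.3},{"x":0.03,"y":-0.04,"z":0,"ax":0,"ay":0,"az":0,"claw":0.3},{"x":0.045,"y":-0.06,"z":0,"ax":0,"ay":0,"az":0,"claw":0.3},{"x":0.06,"y":-0.08,"z":0,"ax":0,"ay":0,"az":0,"claw":0.3},{"x":0.075,"y":-0.1,"z":0,"ax":0,"ay":0,"az":0,"claw":0.3}]'
python3 -m crank '[{"x":0.015,"y":-0.02,"z":0,"ax":0,"ay":0,"az":0,"claw":0.3},{"x":0.03,"y":-0.04,"z":0,"ax":0,"ay":0,"az":0,"claw":0.3},{"x":0.043,"y":-0.053,"z":0,"ax":0,"ay":0,"az":0,"claw":0.3},{"x":0.043,"y":-0.053,"z":0,"ax":0,"ay":0,"az":0,"claw":0.3},{"x":0.043,"y":-0.053,"z":0,"ax":0,"ay":0,"az":0,"claw":0.3}]'
python3 d.py .4202 .3054 .069
```

```text
time: 10.35
ee_pos: [0.6241, 0.079, 0.1835]
eef_rot: [0.766, 0.643, -0.0, -0.0]
ft_force: [0.6, 0.5, -0.2]
width: 0.0438
time: 10.77
ee_pos: [0.5506, 0.1617, 0.2003]
eef_rot: [0.766, 0.643, 0.0, 0.0]
ft_force: [0.2, -0.4, -0.8]
width: 0.0438
time: 11.18
ee_pos: [0.465, 0.2528, 0.2003]
eef_rot: [0.766, 0.643, 0.0, 0.0]
ft_force: [1.3, 0.3, -0.8]
width: 0.0439
time: 11.6
ee_pos: [0.4207, 0.3044, 0.2002]
eef_rot: [0.765, 0.644, 0.0, 0.0]
ft_force: [-0.2, -0.1, -0.9]
width: 0.0438
t11.6 p [0.4207 0.3044 0.2002] yaw80.2 tilt [0. 0.] w0.0438 F [-0.2 -0.1 -0.9]
to [0.4202 0.3054 0.069 ] d [ 0.0009 -0.0007  0.1312]
```

```bash
python3 -m crank '[{"x":0,"y":0,"z":0.01,"ax":0,"ay":0,"az":0,"claw":0.3},{"x":0,"y":0,"z":0.03,"ax":0,"ay":0,"az":0,"claw":0.3},{"x":0,"y":0,"z":0.055,"ax":0,"ay":0,"az":0,"claw":0.3},{"x":0,"y":0,"z":0.08,"ax":0,"ay":0,"az":0,"claw":0.3},{"x":0,"y":0,"z":0.1,"ax":0,"ay":0,"az":0,"claw":0.3}]'
python3 -m crank '[{"x":0,"y":0,"z":0.01,"ax":0,"ay":0,"az":0,"claw":0.3},{"x":0,"y":0,"z":0.018,"ax":0,"ay":0,"az":0,"claw":0.3},{"x":0,"y":0,"z":0.025,"ax":0,"ay":0,"az":0,"claw":0.3},{"x":0,"y":0,"z":0.029,"ax":0,"ay":0,"az":0,"claw":0.3},{"x":0,"y":0,"z":0.029,"ax":0,"ay":0,"az":0,"claw":0.3}]'
python3 d.py .4202 .3054 .069
```

```text
time: 12.02
ee_pos: [0.4215, 0.3019, 0.0974]
eef_rot: [0.767, 0.642, -0.001, 0.0]
ft_force: [0.1, -0.5, -1.9]
width: 0.0435
time: 12.43
ee_pos: [0.4214, 0.3038, 0.0705]
eef_rot: [0.766, 0.643, 0.0, 0.0]
ft_force: [-0.1, -0.6, -1.3]
width: 0.0438
t12.4 p [0.4214 0.3038 0.0705] yaw80.0 tilt [0. 0.] w0.0438 F [-0.1 -0.6 -1.3]
to [0.4202 0.3054 0.069 ] d [ 0.0014 -0.0015  0.0015]
```

```bash
python3 -m crank '[{"x":0,"y":0,"z":0.0015,"ax":0,"ay":0,"az":0,"claw":0.3},{"x":0,"y":0,"z":0.0015,"ax":0,"ay":0,"az":0,"claw":0.3},{"x":0,"y":0,"z":0.0015,"ax":0,"ay":0,"az":0,"claw":0.1},{"x":0,"y":0,"z":0.0015,"ax":0,"ay":0,"az":0,"claw":-0.1},{"x":0,"y":0,"z":0.0015,"ax":0,"ay":0,"az":0,"claw":-0.4}]'
python3 -m crank '[{"x":0,"y":0,"z":0,"ax":0,"ay":0,"az":0,"claw":-0.4},{"x":0,"y":0,"z":0,"ax":0,"ay":0,"az":0,"claw":-0.4},{"x":0,"y":0,"z":-0.02,"ax":0,"ay":0,"az":0,"claw":-0.4},{"x":0,"y":0,"z":-0.05,"ax":0,"ay":0,"az":0,"claw":-0.4},{"x":0,"y":0,"z":-0.08,"ax":0,"ay":0,"az":0,"claw":-0.4}]'
python3 -m crank '[{"x":0,"y":0,"z":-0.02,"ax":0,"ay":0,"az":0,"claw":-0.4},{"x":0,"y":0,"z":-0.04,"ax":0,"ay":0,"az":0,"claw":-0.4},{"x":0,"y":0,"z":-0.05,"ax":0,"ay":0,"az":0,"claw":-0.4},{"x":0,"y":0,"z":-0.05,"ax":0,"ay":0,"az":0,"claw":-0.4},{"x":0,"y":0,"z":-0.05,"ax":0,"ay":0,"az":0,"claw":-0.4}]'
python3 d.py .602 -.0405 .2 .602 -.0405 .048
```

```text
time: 12.85
ee_pos: [0.4215, 0.3041, 0.0696]
eef_rot: [0.766, 0.643, 0.0, -0.0]
ft_force: [0.1, 0.4, -0.4]
width: 0.0492
time: 13.27
ee_pos: [0.4207, 0.3034, 0.1496]
eef_rot: [0.766, 0.643, -0.001, 0.0]
ft_force: [0.6, 0.6, 0.0]
width: 0.0609
time: 13.68
ee_pos: [0.4212, 0.3038, 0.1987]
eef_rot: [0.766, 0.643, 0.0, -0.0]
ft_force: [0.5, 1.3, -0.5]
width: 0.0609
t13.7 p [0.4212 0.3038 0.1987] yaw80.0 tilt [0. 0.] w0.0609 F [ 0.5  1.3 -0.5]
to [ 0.602  -0.0405  0.2   ] d [-0.3079  0.2376 -0.0014]
to [ 0.602  -0.0405  0.048 ] d [-0.    -0.     0.152]
```

```bash
python3 -m crank '[{"x":-0.03,"y":0.023,"z":0,"ax":0,"ay":0,"az":0,"claw":-0.4},{"x":-0.06,"y":0.046,"z":0,"ax":0,"ay":0,"az":0,"claw":-0.4},{"x":-0.09,"y":0.069,"z":0,"ax":0,"ay":0,"az":0,"claw":-0.4},{"x":-0.12,"y":0.092,"z":0,"ax":0,"ay":0,"az":0,"claw":-0.4},{"x":-0.15,"y":0.115,"z":0,"ax":0,"ay":0,"az":0,"claw":-0.4}]'
python3 -m crank '[{"x":-0.03,"y":0.023,"z":0,"ax":0,"ay":0,"az":0,"claw":-0.4},{"x":-0.06,"y":0.046,"z":0,"ax":0,"ay":0,"az":0,"claw":-0.4},{"x":-0.09,"y":0.069,"z":0,"ax":0,"ay":0,"az":0,"claw":-0.4},{"x":-0.12,"y":0.092,"z":0,"ax":0,"ay":0,"az":0,"claw":-0.4},{"x":-0.15,"y":0.115,"z":0,"ax":0,"ay":0,"az":0,"claw":-0.4}]'
python3 -m crank '[{"x":-0.008,"y":0.0076,"z":0.01,"ax":0,"ay":0,"az":0,"claw":-0.4},{"x":-0.008,"y":0.0076,"z":0.02,"ax":0,"ay":0,"az":0,"claw":-0.4},{"x":-0.008,"y":0.0076,"z":0.03,"ax":0,"ay":0,"az":0,"claw":-0.4},{"x":-0.008,"y":0.0076,"z":0.03,"ax":0,"ay":0,"az":0,"claw":-0.4},{"x":-0.008,"y":0.0076,"z":0.03,"ax":0,"ay":0,"az":0,"claw":-0.4}]'
python3 d.py .602 -.0405 .048
```

```text
time: 14.1
ee_pos: [0.5083, 0.1342, 0.1974]
eef_rot: [0.766, 0.643, -0.001, -0.0]
ft_force: [1.7, 0.5, 0.2]
width: 0.0611
time: 14.52
ee_pos: [0.5957, -0.0332, 0.1972]
eef_rot: [0.766, 0.643, -0.001, -0.001]
ft_force: [0.4, -0.3, 0.6]
width: 0.0608
time: 14.93
ee_pos: [0.601, -0.0388, 0.1678]
eef_rot: [0.765, 0.644, -0.001, -0.001]
ft_force: [0.5, 0.6, 0.5]
width: 0.0607
t14.9 p [ 0.601  -0.0388  0.1678] yaw80.2 tilt [-0.002  0.001] w0.0607 F [0.5 0.6 0.5]
to [ 0.602  -0.0405  0.048 ] d [-0.0015  0.0016  0.1198]
```

```bash
python3 -m crank '[{"x":0,"y":0,"z":0.02,"ax":0,"ay":0,"az":0,"claw":-0.4},{"x":-0.001,"y":0.001,"z":0.04,"ax":0,"ay":0,"az":0,"claw":-0.4},{"x":-0.001,"y":0.001,"z":0.06,"ax":0,"ay":0,"az":0,"claw":-0.4},{"x":-0.001,"y":0.001,"z":0.08,"ax":0,"ay":0,"az":0,"claw":-0.4},{"x":-0.001,"y":0.001,"z":0.1,"ax":0,"ay":0,"az":0,"claw":-0.4}]'
python3 -m crank '[{"x":0,"y":0,"z":0.01,"ax":0,"ay":0,"az":0,"claw":-0.4},{"x":0,"y":0,"z":0.02,"ax":0,"ay":0,"az":0,"claw":-0.4},{"x":0,"y":0,"z":0.021,"ax":0,"ay":0,"az":0,"claw":-0.4},{"x":0,"y":0,"z":0.021,"ax":0,"ay":0,"az":0,"claw":-0.4},{"x":0,"y":0,"z":0.021,"ax":0,"ay":0,"az":0,"claw":-0.4}]'
python3 d.py .602 -.0405 .048
python3 -m crank '[{"x":0,"y":0,"z":0,"ax":0,"ay":0,"az":0,"claw":-0.1},{"x":0,"y":0,"z":0,"ax":0,"ay":0,"az":0,"claw":0.1},{"x":0,"y":0,"z":0,"ax":0,"ay":0,"az":0,"claw":0.2},{"x":0,"y":0,"z":0,"ax":0,"ay":0,"az":0,"claw":0.3},{"x":0,"y":0,"z":0,"ax":0,"ay":0,"az":0,"claw":0.3}]' 25
python3 d.py .602 -.0405 .2 .412 .2215 .2
```

```text
time: 15.35
ee_pos: [0.6029, -0.0402, 0.0689]
eef_rot: [0.765, 0.644, 0.001, 0.0]
ft_force: [0.6, 0.2, -0.3]
width: 0.0605
time: 15.77
ee_pos: [0.6035, -0.0416, 0.0492]
eef_rot: [0.766, 0.643, 0.001, 0.0]
ft_force: [-0.6, -0.9, -0.6]
width: 0.0611
t15.8 p [ 0.6035 -0.0416  0.0492] yaw80.1 tilt [0.002 0.   ] w0.0611 F [-0.6 -0.9 -0.6]
to [ 0.602  -0.0405  0.048 ] d [ 0.0008 -0.0017  0.0012]
time: 16.18
ee_pos: [0.6032, -0.0415, 0.0486]
eef_rot: [0.766, 0.643, 0.0, 0.0]
ft_force: [-0.5, 0.8, 3.8]
width: 0.0454
t16.2 p [ 0.6032 -0.0415  0.0486] yaw80.1 tilt [0.001 0.   ] w0.0454 F [-0.5  0.8  3.8]
to [ 0.602  -0.0405  0.2   ] d [ 0.0009 -0.0012 -0.1514]
to [0.412  0.2215 0.2   ] d [ 2.252e-01 -2.324e-01 -1.000e-04]
```

```bash
python3 -m crank '[{"x":0,"y":0,"z":-0.005,"ax":0,"ay":0,"az":0,"claw":0.3},{"x":0,"y":0,"z":-0.02,"ax":0,"ay":0,"az":0,"claw":0.3},{"x":0,"y":0,"z":-0.05,"ax":0,"ay":0,"az":0,"claw":0.3},{"x":0,"y":0,"z":-0.08,"ax":0,"ay":0,"az":0,"claw":0.3},{"x":0,"y":0,"z":-0.11,"ax":0,"ay":0,"az":0,"claw":0.3}]'
python3 -m crank '[{"x":0.006,"y":-0.006,"z":-0.03,"ax":0,"ay":0,"az":0,"claw":0.3},{"x":0.022,"y":-0.022,"z":-0.04,"ax":0,"ay":0,"az":0,"claw":0.3},{"x":0.04,"y":-0.04,"z":-0.04,"ax":0,"ay":0,"az":0,"claw":0.3},{"x":0.058,"y":-0.06,"z":-0.04,"ax":0,"ay":0,"az":0,"claw":0.3},{"x":0.075,"y":-0.08,"z":-0.04,"ax":0,"ay":0,"az":0,"claw":0.3}]'
python3 -m crank '[{"x":0.018,"y":-0.018,"z":0,"ax":0,"ay":0,"az":0,"claw":0.3},{"x":0.036,"y":-0.036,"z":0,"ax":0,"ay":0,"az":0,"claw":0.3},{"x":0.054,"y":-0.054,"z":0,"ax":0,"ay":0,"az":0,"claw":0.3},{"x":0.072,"y":-0.072,"z":0,"ax":0,"ay":0,"az":0,"claw":0.3},{"x":0.09,"y":-0.09,"z":0,"ax":0,"ay":0,"az":0,"claw":0.3}]'
python3 -m crank '[{"x":0.018,"y":-0.018,"z":0,"ax":0,"ay":0,"az":0,"claw":0.3},{"x":0.036,"y":-0.036,"z":0,"ax":0,"ay":0,"az":0,"claw":0.3},{"x":0.05,"y":-0.052,"z":0,"ax":0,"ay":0,"az":0,"claw":0.3},{"x":0.06,"y":-0.0624,"z":0,"ax":0,"ay":0,"az":0,"claw":0.3},{"x":0.06,"y":-0.0624,"z":0,"ax":0,"ay":0,"az":0,"claw":0.3}]'
python3 d.py .412 .2215 .0556
```

```text
time: 16.6
ee_pos: [0.6022, -0.042, 0.1593]
eef_rot: [0.766, 0.643, -0.001, -0.0]
ft_force: [0.4, 0.3, -1.5]
width: 0.0451
time: 17.02
ee_pos: [0.5361, 0.0466, 0.1985]
eef_rot: [0.766, 0.643, 0.0, 0.0]
ft_force: [0.8, 0.4, -0.7]
width: 0.045
time: 17.43
ee_pos: [0.4629, 0.1507, 0.1983]
eef_rot: [0.766, 0.643, -0.0, 0.0]
ft_force: [0.3, 0.7, -0.7]
width: 0.045
time: 17.85
ee_pos: [0.4108, 0.2225, 0.1983]
eef_rot: [0.764, 0.645, -0.0, -0.0]
ft_force: [-0.4, 0.3, -0.5]
width: 0.0455
t17.9 p [0.4108 0.2225 0.1983] yaw80.3 tilt [-0.001  0.001] w0.0455 F [-0.4  0.3 -0.5]
to [0.412  0.2215 0.0556] d [-0.0008  0.0014  0.1427]
```

```bash
python3 -m crank '[{"x":0,"y":0.001,"z":0.01,"ax":0,"ay":0,"az":0,"claw":0.3},{"x":0,"y":0.001,"z":0.03,"ax":0,"ay":0,"az":0,"claw":0.3},{"x":0,"y":0.001,"z":0.055,"ax":0,"ay":0,"az":0,"claw":0.3},{"x":0,"y":0.001,"z":0.08,"ax":0,"ay":0,"az":0,"claw":0.3},{"x":0,"y":0.001,"z":0.105,"ax":0,"ay":0,"az":0,"claw":0.3}]'
python3 -m crank '[{"x":0,"y":0,"z":0.01,"ax":0,"ay":0,"az":0,"claw":0.3},{"x":0,"y":0,"z":0.02,"ax":0,"ay":0,"az":0,"claw":0.3},{"x":0,"y":0,"z":0.03,"ax":0,"ay":0,"az":0,"claw":0.3},{"x":0,"y":0,"z":0.035,"ax":0,"ay":0,"az":0,"claw":0.3},{"x":0,"y":0,"z":0.035,"ax":0,"ay":0,"az":0,"claw":0.3}]'
python3 d.py .412 .2215 .0556
```

```text
time: 18.27
ee_pos: [0.4145, 0.2182, 0.0916]
eef_rot: [0.766, 0.642, 0.0, 0.0]
ft_force: [0.1, 0.5, -1.5]
width: 0.0449
time: 18.68
ee_pos: [0.4138, 0.2196, 0.0576]
eef_rot: [0.766, 0.643, -0.0, -0.0]
ft_force: [-0.2, 0.4, -0.3]
width: 0.0452
t18.7 p [0.4138 0.2196 0.0576] yaw80.0 tilt [-0. -0.] w0.0452 F [-0.2  0.4 -0.3]
to [0.412  0.2215 0.0556] d [ 0.0015 -0.0021  0.002 ]
```

```bash
python3 -m crank '[{"x":0,"y":0,"z":0.001,"ax":0,"ay":0,"az":0,"claw":0.3},{"x":0,"y":0,"z":0.0018,"ax":0,"ay":0,"az":0,"claw":0.3},{"x":0,"y":0,"z":0.0018,"ax":0,"ay":0,"az":0,"claw":0.1},{"x":0,"y":0,"z":0.0018,"ax":0,"ay":0,"az":0,"claw":-0.1},{"x":0,"y":0,"z":0.0018,"ax":0,"ay":0,"az":0,"claw":-0.4}]'
python3 -m crank '[{"x":0,"y":0,"z":0,"ax":0,"ay":0,"az":0,"claw":-0.4},{"x":0,"y":0,"z":0,"ax":0,"ay":0,"az":0,"claw":-0.4},{"x":0,"y":0,"z":-0.02,"ax":0,"ay":0,"az":0,"claw":-0.4},{"x":0,"y":0,"z":-0.05,"ax":0,"ay":0,"az":0,"claw":-0.4},{"x":0,"y":0,"z":-0.08,"ax":0,"ay":0,"az":0,"claw":-0.4}]'
python3 -m crank '[{"x":0,"y":0,"z":-0.02,"ax":0,"ay":0,"az":0,"claw":-0.4},{"x":0,"y":0,"z":-0.04,"ax":0,"ay":0,"az":0,"claw":-0.4},{"x":0,"y":0,"z":-0.063,"ax":0,"ay":0,"az":0,"claw":-0.4},{"x":0,"y":0,"z":-0.063,"ax":0,"ay":0,"az":0,"claw":-0.4},{"x":0,"y":0,"z":-0.063,"ax":0,"ay":0,"az":0,"claw":-0.4}]'
python3 d.py .634 .0175 .2 
python3 -m crank '[{"x":-0.02,"y":0.025,"z":0,"ax":0,"ay":0,"az":0,"claw":-0.4},{"x":-0.04,"y":0.05,"z":0,"ax":0,"ay":0,"az":0,"claw":-0.4},{"x":-0.06,"y":0.075,"z":0,"ax":0,"ay":0,"az":0,"claw":-0.4},{"x":-0.08,"y":0.1,"z":0,"ax":0,"ay":0,"az":0,"claw":-0.4},{"x":-0.1,"y":0.125,"z":0,"ax":0,"ay":0,"az":0,"claw":-0.4}]'
python3 d.py .634 .0175 .2
python3 - <<'E'
from h import *
from bench import camera
b=camera("side");c=camera("top");I=c["color"]
cv2.imwrite("pics/s3.png",cv2.hconcat([cv2.resize(b["color"][80:280,180:440],(520,400)),cv2.resize(I[150:230,265:321],(280,400))]))
H=cv2.cvtColor(I,cv2.COLOR_BGR2HSV).astype(int)
print("tea",rect(c,big((H[...,1]>60)&(H[...,0]>35)&(H[...,0]<90),(290,165,320,195)),.055))
E
```

```text
time: 19.1
ee_pos: [0.4141, 0.2201, 0.0568]
eef_rot: [0.766, 0.643, 0.0, -0.0]
ft_force: [0.9, -0.1, -0.3]
width: 0.0496
time: 19.52
ee_pos: [0.4132, 0.2194, 0.1369]
eef_rot: [0.766, 0.643, -0.001, -0.0]
ft_force: [0.5, -0.1, 0.5]
width: 0.0607
time: 19.93
ee_pos: [0.4144, 0.2203, 0.2004]
eef_rot: [0.766, 0.643, 0.001, 0.0]
ft_force: [-0.1, -1.0, 0.2]
width: 0.0608
t19.9 p [0.4144 0.2203 0.2004] yaw80.0 tilt [0.002 0.002] w0.0608 F [-0.1 -1.   0.2]
to [0.634  0.0175 0.2   ] d [-0.1617  0.2514  0.0005]
time: 20.35
ee_pos: [0.5199, 0.0983, 0.1981]
eef_rot: [0.766, 0.643, -0.001, -0.0]
ft_force: [1.3, 0.3, 0.2]
width: 0.0608
t20.4 p [0.5199 0.0983 0.1981] yaw80.1 tilt [-0.001 -0.001] w0.0608 F [1.3 0.3 0.2]
to [0.634  0.0175 0.2   ] d [-0.0599  0.1263 -0.002 ]
tea ((632.1663818359375, 18.60712432861328), (33.07666015625, 37.53541946411133), 0.023533718660473824)
```

View pics/s3.png

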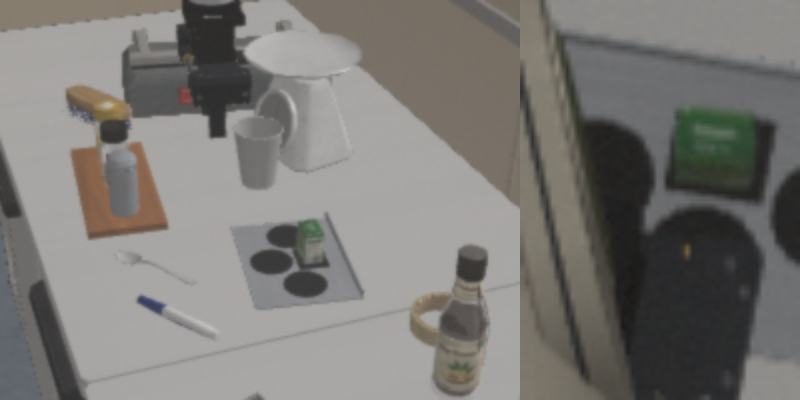

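All three stand upright on the board, and the tea box is untouched at about (0.633, 0.018). Now I'll grasp the tea box.

```bash
python3 -m crank '[{"x":-0.015,"y":0.03,"z":0,"ax":0,"ay":0,"az":0,"claw":-0.4},{"x":-0.03,"y":0.06,"z":0,"ax":0,"ay":0,"az":0,"claw":-0.4},{"x":-0.045,"y":0.09,"z":0,"ax":0,"ay":0,"az":0,"claw":-0.4},{"x":-0.059,"y":0.126,"z":0,"ax":0,"ay":0,"az":0,"claw":-0.4},{"x":-0.059,"y":0.126,"z":0,"ax":0,"ay":0,"az":0,"claw":-0.4}]'
python3 -m crank '[{"x":0,"y":0,"z":0.02,"ax":0,"ay":0,"az":0,"claw":-0.4},{"x":0,"y":0,"z":0.04,"ax":0,"ay":0,"az":0,"claw":-0.4},{"x":0,"y":0,"z":0.06,"ax":0,"ay":0,"az":0,"claw":-0.4},{"x":0,"y":0,"z":0.08,"ax":0,"ay":0,"az":0,"claw":-0.4},{"x":0,"y":0,"z":0.08,"ax":0,"ay":0,"az":0,"claw":-0.4}]'
python3 d.py .634 .018 .023
python3 - <<'E'
from bench import camera
import cv2
cv2.imwrite("pics/w4.png",camera("wrist")["color"])
E
```

```text
time: 20.87
ee_pos: [0.6361, 0.0149, 0.1962]
eef_rot: [0.767, 0.641, -0.002, 0.001]
ft_force: [0.1, -0.0, -0.8]
width: 0.0613
time: 21.28
ee_pos: [0.6304, 0.0203, 0.1139]
eef_rot: [0.766, 0.643, -0.003, -0.002]
ft_force: [-1.4, 1.2, -0.4]
width: 0.061
t21.3 p [0.6304 0.0203 0.1139] yaw80.1 tilt [-0.008 -0.001] w0.0610 F [-1.4  1.2 -0.4]
to [0.634 0.018 0.023] d [-0.0014  0.0047  0.0909]
```

View pics/w4.png

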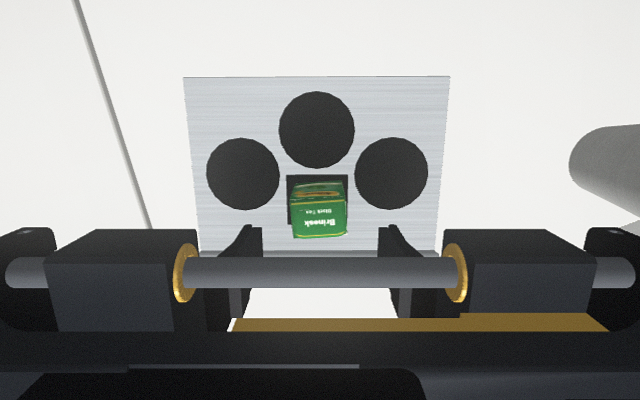

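The wrist view shows the box centred at (319,210) between the jaws, rotated a few degrees. I'll go down and grip gently at 12 N.

```bash
python3 -m crank '[{"x":0,"y":0.001,"z":0.02,"ax":0,"ay":0,"az":0,"claw":-0.4},{"x":0,"y":0.001,"z":0.04,"ax":0,"ay":0,"az":0,"claw":-0.4},{"x":0,"y":0.001,"z":0.06,"ax":0,"ay":0,"az":0,"claw":-0.4},{"x":0,"y":0.001,"z":0.08,"ax":0,"ay":0,"az":0,"claw":-0.4},{"x":0,"y":0.001,"z":0.088,"ax":0,"ay":0,"az":0,"claw":-0.4}]'
python3 -m crank '[{"x":0,"y":0,"z":0,"ax":0,"ay":0,"az":0,"claw":-0.4},{"x":0,"y":0,"z":0,"ax":0,"ay":0,"az":0,"claw":-0.4},{"x":0,"y":0,"z":0,"ax":0,"ay":0,"az":0,"claw":-0.4},{"x":0,"y":0,"z":0,"ax":0,"ay":0,"az":0,"claw":-0.4},{"x":0,"y":0,"z":0,"ax":0,"ay":0,"az":0,"claw":-0.4}]'
python3 d.py .634 .018 .023
python3 -m crank '[{"x":0,"y":0,"z":0,"ax":0,"ay":0,"az":0,"claw":-0.2},{"x":0,"y":0,"z":0,"ax":0,"ay":0,"az":0,"claw":-0.1},{"x":0,"y":0,"z":0,"ax":0,"ay":0,"az":0,"claw":0},{"x":0,"y":0,"z":0,"ax":0,"ay":0,"az":0,"claw":0.15},{"x":0,"y":0,"z":0,"ax":0,"ay":0,"az":0,"claw":0.25}]' 12
python3 -m crank '[{"x":0,"y":0,"z":0,"ax":0,"ay":0,"az":0,"claw":0.3},{"x":0,"y":0,"z":0,"ax":0,"ay":0,"az":0,"claw":0.3},{"x":0,"y":0,"z":0,"ax":0,"ay":0,"az":0,"claw":0.3},{"x":0,"y":0,"z":0,"ax":0,"ay":0,"az":0,"claw":0.3},{"x":0,"y":0,"z":0,"ax":0,"ay":0,"az":0,"claw":0.3}]'
python3 d.py .634 .018 .16 .422 -.303 .16 .422 -.303 .023
```

```text
time: 21.75
ee_pos: [0.6336, 0.02, 0.0298]
eef_rot: [0.766, 0.643, -0.001, -0.001]
ft_force: [-1.0, 0.5, 0.5]
width: 0.0608
time: 22.17
ee_pos: [0.6352, 0.0198, 0.0326]
eef_rot: [0.766, 0.643, 0.001, 0.0]
ft_force: [-0.6, -0.0, -0.2]
width: 0.0611
t22.2 p [0.6352 0.0198 0.0326] yaw80.0 tilt [0.002 0.   ] w0.0611 F [-0.6 -0.  -0.2]
to [0.634 0.018 0.023] d [-0.002  -0.0009  0.0096]
time: 22.58
ee_pos: [0.6345, 0.0196, 0.0314]
eef_rot: [0.766, 0.643, -0.0, -0.0]
ft_force: [-1.2, 0.5, 1.2]
width: 0.0425
time: 23.0
ee_pos: [0.6345, 0.0196, 0.0314]
eef_rot: [0.766, 0.643, 0.0, 0.0]
ft_force: [-2.1, 0.0, 3.1]
width: 0.0428
t23.0 p [0.6345 0.0196 0.0314] yaw80.0 tilt [0. 0.] w0.0428 F [-2.1  0.   3.1]
to [0.634 0.018 0.16 ] d [-0.0017 -0.0002 -0.1286]
to [ 0.422 -0.303  0.16 ] d [-0.3528 -0.1533 -0.    ]
to [ 0.422 -0.303  0.023] d [-0.    -0.     0.137]
```

The grip is 8 mm too high (grasp point at 0.050, box top at 0.055), so I'll regrip lower.

```bash
python3 -m crank '[{"x":0,"y":0,"z":0,"ax":0,"ay":0,"az":0,"claw":-0.3},{"x":0,"y":0,"z":0,"ax":0,"ay":0,"az":0,"claw":-0.3},{"x":0,"y":0,"z":0,"ax":0,"ay":0,"az":0,"claw":-0.3},{"x":0,"y":0,"z":0.005,"ax":0,"ay":0,"az":0,"claw":-0.3},{"x":0,"y":0,"z":0.009,"ax":0,"ay":0,"az":0,"claw":-0.3}]'
python3 -m crank '[{"x":0,"y":0,"z":0,"ax":0,"ay":0,"az":0,"claw":-0.2},{"x":0,"y":0,"z":0,"ax":0,"ay":0,"az":0,"claw":-0.1},{"x":0,"y":0,"z":0,"ax":0,"ay":0,"az":0,"claw":0},{"x":0,"y":0,"z":0,"ax":0,"ay":0,"az":0,"claw":0.15},{"x":0,"y":0,"z":0,"ax":0,"ay":0,"az":0,"claw":0.25}]' 12
python3 -m crank '[{"x":0,"y":0,"z":0,"ax":0,"ay":0,"az":0,"claw":0.3},{"x":0,"y":0,"z":0,"ax":0,"ay":0,"az":0,"claw":0.3},{"x":0,"y":0,"z":0,"ax":0,"ay":0,"az":0,"claw":0.3},{"x":0,"y":0,"z":0,"ax":0,"ay":0,"az":0,"claw":0.3},{"x":0,"y":0,"z":0,"ax":0,"ay":0,"az":0,"claw":0.3}]'
python3 d.py .634 .018 .16 .422 -.303 .16 .422 -.303 .023
```

```text
time: 23.42
ee_pos: [0.6345, 0.0198, 0.0219]
eef_rot: [0.766, 0.643, 0.0, -0.0]
ft_force: [0.2, -0.1, -0.6]
width: 0.0561
time: 23.83
ee_pos: [0.6345, 0.0197, 0.0224]
eef_rot: [0.766, 0.643, 0.0, -0.0]
ft_force: [-0.4, 0.6, -0.9]
width: 0.0424
time: 24.25
ee_pos: [0.6346, 0.0197, 0.0224]
eef_rot: [0.766, 0.643, 0.0, 0.0]
ft_force: [0.2, -1.1, 0.2]
width: 0.043
t24.2 p [0.6346 0.0197 0.0224] yaw80.0 tilt [0. 0.] w0.0430 F [ 0.2 -1.1  0.2]
to [0.634 0.018 0.16 ] d [-0.0018 -0.0002 -0.1376]
to [ 0.422 -0.303  0.16 ] d [-3.528e-01 -1.533e-01 -1.000e-04]
to [ 0.422 -0.303  0.023] d [-0.    -0.     0.137]
```

```bash
python3 -m crank '[{"x":0,"y":0,"z":-0.005,"ax":0,"ay":0,"az":0,"claw":0.3},{"x":0,"y":0,"z":-0.02,"ax":0,"ay":0,"az":0,"claw":0.3},{"x":0,"y":0,"z":-0.05,"ax":0,"ay":0,"az":0,"claw":0.3},{"x":0,"y":0,"z":-0.08,"ax":0,"ay":0,"az":0,"claw":0.3},{"x":0,"y":0,"z":-0.11,"ax":0,"ay":0,"az":0,"claw":0.3}]'
python3 -m crank '[{"x":-0.01,"y":-0.0045,"z":-0.02,"ax":0,"ay":0,"az":0,"claw":0.3},{"x":-0.03,"y":-0.013,"z":-0.02,"ax":0,"ay":0,"az":0,"claw":0.3},{"x":-0.055,"y":-0.024,"z":-0.02,"ax":0,"ay":0,"az":0,"claw":0.3},{"x":-0.08,"y":-0.035,"z":-0.02,"ax":0,"ay":0,"az":0,"claw":0.3},{"x":-0.105,"y":-0.046,"z":-0.02,"ax":0,"ay":0,"az":0,"claw":0.3}]'
python3 -m crank '[{"x":-0.025,"y":-0.011,"z":0,"ax":0,"ay":0,"az":0,"claw":0.3},{"x":-0.05,"y":-0.022,"z":0,"ax":0,"ay":0,"az":0,"claw":0.3},{"x":-0.075,"y":-0.033,"z":0,"ax":0,"ay":0,"az":0,"claw":0.3},{"x":-0.1,"y":-0.044,"z":0,"ax":0,"ay":0,"az":0,"claw":0.3},{"x":-0.125,"y":-0.055,"z":0,"ax":0,"ay":0,"az":0,"claw":0.3}]'
python3 -m crank '[{"x":-0.025,"y":-0.011,"z":0,"ax":0,"ay":0,"az":0,"claw":0.3},{"x":-0.05,"y":-0.022,"z":0,"ax":0,"ay":0,"az":0,"claw":0.3},{"x":-0.075,"y":-0.033,"z":0,"ax":0,"ay":0,"az":0,"claw":0.3},{"x":-0.1,"y":-0.044,"z":0,"ax":0,"ay":0,"az":0,"claw":0.3},{"x":-0.124,"y":-0.0525,"z":0,"ax":0,"ay":0,"az":0,"claw":0.3}]'
python3 d.py .422 -.303 .0215
```

```text
time: 24.67
ee_pos: [0.6341, 0.0196, 0.1338]
eef_rot: [0.766, 0.643, -0.0, -0.0]
ft_force: [1.0, 0.1, -0.3]
width: 0.0425
time: 25.08
ee_pos: [0.5703, -0.0766, 0.1527]
eef_rot: [0.766, 0.643, 0.0, 0.0]
ft_force: [1.3, -0.2, 0.2]
width: 0.0428
time: 25.5
ee_pos: [0.4943, -0.1904, 0.1527]
eef_rot: [0.766, 0.643, 0.0, 0.0]
ft_force: [0.7, -0.2, -1.8]
width: 0.043
time: 25.92
ee_pos: [0.4208, -0.3036, 0.1528]
eef_rot: [0.766, 0.643, 0.0, 0.0]
ft_force: [0.3, -0.7, -0.6]
width: 0.0427
t25.9 p [ 0.4208 -0.3036  0.1528] yaw80.0 tilt [0. 0.] w0.0427 F [ 0.3 -0.7 -0.6]
to [ 0.422  -0.303   0.0215] d [0.0007 0.001  0.1313]
```

```bash
python3 -m crank '[{"x":0,"y":0,"z":0.01,"ax":0,"ay":0,"az":0,"claw":0.3},{"x":0,"y":0,"z":0.03,"ax":0,"ay":0,"az":0,"claw":0.3},{"x":0,"y":0,"z":0.055,"ax":0,"ay":0,"az":0,"claw":0.3},{"x":0,"y":0,"z":0.08,"ax":0,"ay":0,"az":0,"claw":0.3},{"x":0,"y":0,"z":0.1,"ax":0,"ay":0,"az":0,"claw":0.3}]'
python3 -m crank '[{"x":0,"y":0,"z":0.01,"ax":0,"ay":0,"az":0,"claw":0.3},{"x":0,"y":0,"z":0.02,"ax":0,"ay":0,"az":0,"claw":0.3},{"x":0,"y":0,"z":0.029,"ax":0,"ay":0,"az":0,"claw":0.3},{"x":0,"y":0,"z":0.029,"ax":0,"ay":0,"az":0,"claw":0.3},{"x":0,"y":0,"z":0.029,"ax":0,"ay":0,"az":0,"claw":0.3}]'
python3 d.py .422 -.303 .0215
```

```text
time: 26.33
ee_pos: [0.4218, -0.302, 0.051]
eef_rot: [0.766, 0.643, 0.0, -0.0]
ft_force: [-0.3, 0.3, -0.4]
width: 0.0426
time: 26.75
ee_pos: [0.4223, -0.3026, 0.0237]
eef_rot: [0.766, 0.643, 0.0, 0.0]
ft_force: [-0.5, 0.7, -1.2]
width: 0.0428
t26.8 p [ 0.4223 -0.3026  0.0237] yaw80.0 tilt [ 0. -0.] w0.0428 F [-0.5  0.7 -1.2]
to [ 0.422  -0.303   0.0215] d [-0.0005 -0.0002  0.0022]
```

```bash
python3 -m crank '[{"x":0,"y":0,"z":0.001,"ax":0,"ay":0,"az":0,"claw":0.3},{"x":0,"y":0,"z":0.002,"ax":0,"ay":0,"az":0,"claw":0.3},{"x":0,"y":0,"z":0.002,"ax":0,"ay":0,"az":0,"claw":0.1},{"x":0,"y":0,"z":0.002,"ax":0,"ay":0,"az":0,"claw":-0.1},{"x":0,"y":0,"z":0.002,"ax":0,"ay":0,"az":0,"claw":-0.4}]'
python3 -m crank '[{"x":0,"y":0,"z":0,"ax":0,"ay":0,"az":0,"claw":-0.4},{"x":0,"y":0,"z":0,"ax":0,"ay":0,"az":0,"claw":-0.4},{"x":0,"y":0,"z":-0.02,"ax":0,"ay":0,"az":0,"claw":-0.4},{"x":0,"y":0,"z":-0.05,"ax":0,"ay":0,"az":0,"claw":-0.4},{"x":0,"y":0,"z":-0.08,"ax":0,"ay":0,"az":0,"claw":-0.4}]'
python3 -m crank '[{"x":0,"y":0,"z":-0.03,"ax":0,"ay":0,"az":0,"claw":-0.4},{"x":0,"y":0,"z":-0.06,"ax":0,"ay":0,"az":0,"claw":-0.4},{"x":0,"y":0,"z":-0.09,"ax":0,"ay":0,"az":0,"claw":-0.4},{"x":0.02,"y":0,"z":-0.1,"ax":0,"ay":0,"az":0,"claw":-0.4},{"x":0.05,"y":0,"z":-0.1,"ax":0,"ay":0,"az":0,"claw":-0.4}]'
python3 -m crank '[{"x":0.03,"y":0,"z":0,"ax":0,"ay":0,"az":0,"claw":-0.4},{"x":0.06,"y":0,"z":0,"ax":0,"ay":0,"az":0,"claw":-0.4},{"x":0.09,"y":0,"z":0,"ax":0,"ay":0,"az":0,"claw":-0.4},{"x":0.12,"y":0,"z":0,"ax":0,"ay":0,"az":0,"claw":-0.4},{"x":0.15,"y":0,"z":0,"ax":0,"ay":0,"az":0,"claw":-0.4}]'
python3 d.py .4138 .2198 .2
python3 - <<'E'
from h import *
from bench import camera
b=camera("side");c=camera("top");I=c["color"]
cv2.imwrite("pics/s5.png",cv2.vconcat([I[120:320,100:500],b["color"][60:360,100:500]]))
H=cv2.cvtColor(I,cv2.COLOR_BGR2HSV).astype(int)
for z in(.054,.03):print("tea",rect(c,big((H[...,1]>60)&(H[...,0]>35)&(H[...,0]<90),(395,230,470,300)),z))
E
```

```text
time: 27.17
ee_pos: [0.4223, -0.3025, 0.0216]
eef_rot: [0.766, 0.643, 0.0, 0.0]
ft_force: [-0.4, 0.7, -0.5]
width: 0.0484
time: 27.58
ee_pos: [0.4213, -0.3022, 0.1018]
eef_rot: [0.766, 0.643, -0.001, -0.001]
ft_force: [0.8, -0.4, 0.4]
width: 0.0604
time: 28.0
ee_pos: [0.4312, -0.2559, 0.2046]
eef_rot: [0.767, 0.641, 0.001, 0.003]
ft_force: [1.2, 1.5, -0.3]
width: 0.0609
time: 28.42
ee_pos: [0.4567, -0.104, 0.2015]
eef_rot: [0.766, 0.643, 0.0, 0.0]
ft_force: [1.2, -0.4, 0.1]
width: 0.0609
t28.4 p [ 0.4567 -0.104   0.2015] yaw80.0 tilt [0.001 0.   ] w0.0609 F [ 1.2 -0.4  0.1]
to [0.4138 0.2198 0.2   ] d [ 0.3115 -0.0983  0.0016]
tea ((423.5555419921875, -302.1473083496094), (37.41402053833008, 26.663982391357422), 89.94004821777344)
tea ((423.9832458496094, -308.06646728515625), (38.164756774902344, 27.198997497558594), 89.94007873535156)
```

View pics/s5.png

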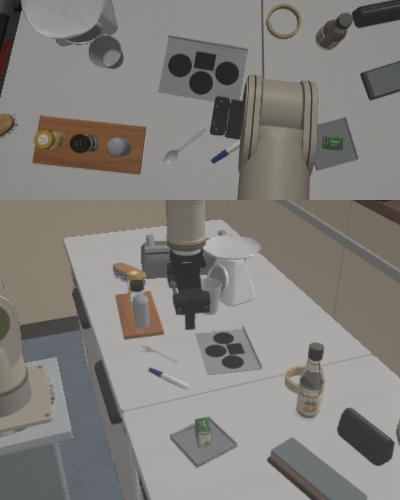

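The tea box stands in the tray at about (0.423,-0.303), which is the tray centre within about 2 mm. The jars and shaker are still upright on the board. Next I'll return the shaker.

```bash
python3 -m crank '[{"x":0.03,"y":-0.01,"z":0,"ax":0,"ay":0,"az":0,"claw":-0.4},{"x":0.06,"y":-0.02,"z":0,"ax":0,"ay":0,"az":0,"claw":-0.4},{"x":0.09,"y":-0.03,"z":0,"ax":0,"ay":0,"az":0,"claw":-0.4},{"x":0.12,"y":-0.04,"z":0,"ax":0,"ay":0,"az":0,"claw":-0.4},{"x":0.15,"y":-0.05,"z":0,"ax":0,"ay":0,"az":0,"claw":-0.4}]'
python3 -m crank '[{"x":0.03,"y":-0.01,"z":0,"ax":0,"ay":0,"az":0,"claw":-0.4},{"x":0.06,"y":-0.02,"z":0,"ax":0,"ay":0,"az":0,"claw":-0.4},{"x":0.09,"y":-0.03,"z":0,"ax":0,"ay":0,"az":0,"claw":-0.4},{"x":0.12,"y":-0.04,"z":0,"ax":0,"ay":0,"az":0,"claw":-0.4},{"x":0.15,"y":-0.048,"z":0,"ax":0,"ay":0,"az":0,"claw":-0.4}]'
python3 -m crank '[{"x":0.0115,"y":0,"z":0.005,"ax":0,"ay":0,"az":0,"claw":-0.4},{"x":0.0115,"y":0,"z":0.02,"ax":0,"ay":0,"az":0,"claw":-0.4},{"x":0.0115,"y":0,"z":0.03,"ax":0,"ay":0,"az":0,"claw":-0.4},{"x":0.0115,"y":0,"z":0.03,"ax":0,"ay":0,"az":0,"claw":-0.4},{"x":0.0115,"y":0,"z":0.03,"ax":0,"ay":0,"az":0,"claw":-0.4}]'
python3 d.py .4141 .2200 .056
```

```text
time: 28.93
ee_pos: [0.433, 0.0517, 0.2015]
eef_rot: [0.766, 0.643, 0.0, 0.0]
ft_force: [0.8, -0.3, -0.2]
width: 0.0609
time: 29.35
ee_pos: [0.4117, 0.208, 0.2015]
eef_rot: [0.766, 0.643, 0.0, -0.0]
ft_force: [0.6, 0.4, -0.5]
width: 0.0611
time: 29.77
ee_pos: [0.414, 0.2171, 0.1709]
eef_rot: [0.766, 0.643, -0.001, -0.0]
ft_force: [0.7, 0.3, 0.9]
width: 0.0609
t29.8 p [0.414  0.2171 0.1709] yaw80.0 tilt [-0.001 -0.001] w0.0609 F [0.7 0.3 0.9]
to [0.4141 0.22   0.056 ] d [ 0.0029 -0.0003  0.1149]
```

```bash
python3 -m crank '[{"x":0.001,"y":0,"z":0.02,"ax":0,"ay":0,"az":0,"claw":-0.4},{"x":0.001,"y":0,"z":0.04,"ax":0,"ay":0,"az":0,"claw":-0.4},{"x":0.001,"y":0,"z":0.06,"ax":0,"ay":0,"az":0,"claw":-0.4},{"x":0.001,"y":0,"z":0.08,"ax":0,"ay":0,"az":0,"claw":-0.4},{"x":0.001,"y":0,"z":0.1,"ax":0,"ay":0,"az":0,"claw":-0.4}]'
python3 -m crank '[{"x":0,"y":0,"z":0.01,"ax":0,"ay":0,"az":0,"claw":-0.4},{"x":0,"y":0,"z":0.015,"ax":0,"ay":0,"az":0,"claw":-0.4},{"x":0,"y":0,"z":0.015,"ax":0,"ay":0,"az":0,"claw":-0.4},{"x":0,"y":0,"z":0.015,"ax":0,"ay":0,"az":0,"claw":-0.4},{"x":0,"y":0,"z":0.015,"ax":0,"ay":0,"az":0,"claw":-0.4}]'
python3 d.py .4141 .2200 .056
python3 -m crank '[{"x":0,"y":0,"z":0,"ax":0,"ay":0,"az":0,"claw":-0.1},{"x":0,"y":0,"z":0,"ax":0,"ay":0,"az":0,"claw":0.1},{"x":0,"y":0,"z":0,"ax":0,"ay":0,"az":0,"claw":0.2},{"x":0,"y":0,"z":0,"ax":0,"ay":0,"az":0,"claw":0.3},{"x":0,"y":0,"z":0,"ax":0,"ay":0,"az":0,"claw":0.3}]' 25
python3 d.py .4141 .2200 .2 .6028 -.0413 .2
```

```text
time: 30.18
ee_pos: [0.415, 0.2188, 0.0714]
eef_rot: [0.766, 0.643, 0.001, 0.0]
ft_force: [1.0, 0.1, -0.7]
width: 0.0608
time: 30.6
ee_pos: [0.415, 0.2197, 0.0576]
eef_rot: [0.766, 0.643, 0.001, 0.0]
ft_force: [0.6, -0.4, 0.6]
width: 0.0611
t30.6 p [0.415  0.2197 0.0576] yaw80.0 tilt [0.002 0.001] w0.0611 F [ 0.6 -0.4  0.6]
to [0.4141 0.22   0.056 ] d [ 0.0001 -0.0009  0.0016]
time: 31.02
ee_pos: [0.4145, 0.2196, 0.0567]
eef_rot: [0.766, 0.643, 0.0, -0.0]
ft_force: [-0.1, 1.2, 1.9]
width: 0.045
t31.0 p [0.4145 0.2196 0.0567] yaw80.0 tilt [0.001 0.001] w0.0450 F [-0.1  1.2  1.9]
to [0.4141 0.22   0.2   ] d [ 0.0004 -0.0003 -0.1433]
to [ 0.6028 -0.0413  0.2   ] d [-0.2248  0.231  -0.    ]
```

```bash
python3 -m crank '[{"x":0,"y":0,"z":-0.005,"ax":0,"ay":0,"az":0,"claw":0.3},{"x":0,"y":0,"z":-0.02,"ax":0,"ay":0,"az":0,"claw":0.3},{"x":0,"y":0,"z":-0.05,"ax":0,"ay":0,"az":0,"claw":0.3},{"x":0,"y":0,"z":-0.08,"ax":0,"ay":0,"az":0,"claw":0.3},{"x":0,"y":0,"z":-0.11,"ax":0,"ay":0,"az":0,"claw":0.3}]'
python3 -m crank '[{"x":-0.006,"y":0.006,"z":-0.03,"ax":0,"ay":0,"az":0,"claw":0.3},{"x":-0.022,"y":0.022,"z":-0.034,"ax":0,"ay":0,"az":0,"claw":0.3},{"x":-0.04,"y":0.04,"z":-0.034,"ax":0,"ay":0,"az":0,"claw":0.3},{"x":-0.058,"y":0.06,"z":-0.034,"ax":0,"ay":0,"az":0,"claw":0.3},{"x":-0.075,"y":0.08,"z":-0.034,"ax":0,"ay":0,"az":0,"claw":0.3}]'
python3 -m crank '[{"x":-0.018,"y":0.018,"z":0,"ax":0,"ay":0,"az":0,"claw":0.3},{"x":-0.036,"y":0.036,"z":0,"ax":0,"ay":0,"az":0,"claw":0.3},{"x":-0.054,"y":0.054,"z":0,"ax":0,"ay":0,"az":0,"claw":0.3},{"x":-0.072,"y":0.072,"z":0,"ax":0,"ay":0,"az":0,"claw":0.3},{"x":-0.09,"y":0.09,"z":0,"ax":0,"ay":0,"az":0,"claw":0.3}]'
python3 -m crank '[{"x":-0.018,"y":0.018,"z":0,"ax":0,"ay":0,"az":0,"claw":0.3},{"x":-0.036,"y":0.036,"z":0,"ax":0,"ay":0,"az":0,"claw":0.3},{"x":-0.05,"y":0.052,"z":0,"ax":0,"ay":0,"az":0,"claw":0.3},{"x":-0.06,"y":0.061,"z":0,"ax":0,"ay":0,"az":0,"claw":0.3},{"x":-0.06,"y":0.061,"z":0,"ax":0,"ay":0,"az":0,"claw":0.3}]'
python3 d.py .6028 -.0413 .0497
python3 -m crank '[{"x":0,"y":0,"z":0.01,"ax":0,"ay":0,"az":0,"claw":0.3},{"x":0,"y":0,"z":0.03,"ax":0,"ay":0,"az":0,"claw":0.3},{"x":0,"y":0,"z":0.055,"ax":0,"ay":0,"az":0,"claw":0.3},{"x":0,"y":0,"z":0.08,"ax":0,"ay":0,"az":0,"claw":0.3},{"x":0,"y":0,"z":0.105,"ax":0,"ay":0,"az":0,"claw":0.3}]'
python3 -m crank '[{"x":0,"y":0,"z":0.01,"ax":0,"ay":0,"az":0,"claw":0.3},{"x":0,"y":0,"z":0.02,"ax":0,"ay":0,"az":0,"claw":0.3},{"x":0,"y":0,"z":0.03,"ax":0,"ay":0,"az":0,"claw":0.3},{"x":0,"y":0,"z":0.035,"ax":0,"ay":0,"az":0,"claw":0.3},{"x":0,"y":0,"z":0.035,"ax":0,"ay":0,"az":0,"claw":0.3}]'
python3 d.py .6028 -.0413 .0497
```

```text
time: 31.43
ee_pos: [0.4136, 0.2188, 0.1676]
eef_rot: [0.766, 0.643, -0.001, -0.0]
ft_force: [0.2, -0.0, -1.4]
width: 0.0455
time: 31.85
ee_pos: [0.4804, 0.1304, 0.2008]
eef_rot: [0.766, 0.643, 0.0, 0.0]
ft_force: [0.8, -0.1, -1.0]
width: 0.045
time: 32.27
ee_pos: [0.5534, 0.0262, 0.2004]
eef_rot: [0.766, 0.643, -0.0, -0.0]
ft_force: [1.0, -0.2, -0.9]
width: 0.0448
time: 32.68
ee_pos: [0.6032, -0.0454, 0.2]
eef_rot: [0.767, 0.642, -0.001, 0.0]
ft_force: [-0.5, -0.6, -1.1]
width: 0.0449
t32.7 p [ 0.6032 -0.0454  0.2   ] yaw79.8 tilt [-0.001 -0.001] w0.0449 F [-0.5 -0.6 -1.1]
to [ 0.6028 -0.0413  0.0497] d [ 0.0042 -0.0011  0.1503]
time: 33.1
ee_pos: [0.6019, -0.0403, 0.0938]
eef_rot: [0.765, 0.644, 0.0, -0.001]
ft_force: [1.6, -0.4, -1.4]
width: 0.0453
time: 33.52
ee_pos: [0.6026, -0.042, 0.0598]
eef_rot: [0.766, 0.643, -0.0, -0.0]
ft_force: [-0.2, 0.0, -1.3]
width: 0.0453
t33.5 p [ 0.6026 -0.042   0.0598] yaw80.1 tilt [-0.001  0.   ] w0.0453 F [-0.2  0.  -1.3]
to [ 0.6028 -0.0413  0.0497] d [0.0007 0.0001 0.0101]
```

```bash
python3 -m crank '[{"x":0,"y":0,"z":0.004,"ax":0,"ay":0,"az":0,"claw":0.3},{"x":0,"y":0,"z":0.007,"ax":0,"ay":0,"az":0,"claw":0.3},{"x":0,"y":0,"z":0.009,"ax":0,"ay":0,"az":0,"claw":0.3},{"x":0,"y":0,"z":0.009,"ax":0,"ay":0,"az":0,"claw":0.3},{"x":0,"y":0,"z":0.009,"ax":0,"ay":0,"az":0,"claw":0.3}]'
python3 d.py .6028 -.0413 .0497
```

```text
time: 33.93
ee_pos: [0.6029, -0.0423, 0.0515]
eef_rot: [0.766, 0.643, 0.0, 0.0]
ft_force: [0.1, -0.1, -0.8]
width: 0.0451
t33.9 p [ 0.6029 -0.0423  0.0515] yaw80.0 tilt [0. 0.] w0.0451 F [ 0.1 -0.1 -0.8]
to [ 0.6028 -0.0413  0.0497] d [ 0.0009 -0.0002  0.0018]
```

Release, rise, then go to the dark jar (its release pose was 0.4213,0.304,0.0696).

```bash
python3 -m crank '[{"x":0,"y":0,"z":0.001,"ax":0,"ay":0,"az":0,"claw":0.3},{"x":0,"y":0,"z":0.0018,"ax":0,"ay":0,"az":0,"claw":0.3},{"x":0,"y":0,"z":0.0018,"ax":0,"ay":0,"az":0,"claw":0.1},{"x":0,"y":0,"z":0.0018,"ax":0,"ay":0,"az":0,"claw":-0.1},{"x":0,"y":0,"z":0.0018,"ax":0,"ay":0,"az":0,"claw":-0.4}]'
python3 -m crank '[{"x":0,"y":0,"z":0,"ax":0,"ay":0,"az":0,"claw":-0.4},{"x":0,"y":0,"z":0,"ax":0,"ay":0,"az":0,"claw":-0.4},{"x":0,"y":0,"z":-0.02,"ax":0,"ay":0,"az":0,"claw":-0.4},{"x":0,"y":0,"z":-0.05,"ax":0,"ay":0,"az":0,"claw":-0.4},{"x":0,"y":0,"z":-0.08,"ax":0,"ay":0,"az":0,"claw":-0.4}]'
python3 -m crank '[{"x":0,"y":0,"z":-0.02,"ax":0,"ay":0,"az":0,"claw":-0.4},{"x":0,"y":0,"z":-0.04,"ax":0,"ay":0,"az":0,"claw":-0.4},{"x":0,"y":0,"z":-0.07,"ax":0,"ay":0,"az":0,"claw":-0.4},{"x":0,"y":0,"z":-0.07,"ax":0,"ay":0,"az":0,"claw":-0.4},{"x":0,"y":0,"z":-0.07,"ax":0,"ay":0,"az":0,"claw":-0.4}]'
python3 d.py .4213 .304 .2
python3 -m crank '[{"x":0.03,"y":-0.023,"z":0,"ax":0,"ay":0,"az":0,"claw":-0.4},{"x":0.06,"y":-0.046,"z":0,"ax":0,"ay":0,"az":0,"claw":-0.4},{"x":0.09,"y":-0.069,"z":0,"ax":0,"ay":0,"az":0,"claw":-0.4},{"x":0.12,"y":-0.092,"z":0,"ax":0,"ay":0,"az":0,"claw":-0.4},{"x":0.15,"y":-0.115,"z":0,"ax":0,"ay":0,"az":0,"claw":-0.4}]'
python3 -m crank '[{"x":0.03,"y":-0.023,"z":0,"ax":0,"ay":0,"az":0,"claw":-0.4},{"x":0.06,"y":-0.046,"z":0,"ax":0,"ay":0,"az":0,"claw":-0.4},{"x":0.09,"y":-0.069,"z":0,"ax":0,"ay":0,"az":0,"claw":-0.4},{"x":0.12,"y":-0.092,"z":0,"ax":0,"ay":0,"az":0,"claw":-0.4},{"x":0.15,"y":-0.115,"z":0,"ax":0,"ay":0,"az":0,"claw":-0.4}]'
python3 d.py .4213 .304 .07
```

```text
time: 34.35
ee_pos: [0.6029, -0.0422, 0.0496]
eef_rot: [0.766, 0.643, 0.0, 0.0]
ft_force: [-0.2, 0.3, 0.5]
width: 0.0493
time: 34.77
ee_pos: [0.602, -0.0423, 0.1298]
eef_rot: [0.766, 0.643, -0.001, -0.001]
ft_force: [0.7, 0.5, 1.3]
width: 0.0604
time: 35.18
ee_pos: [0.6038, -0.0423, 0.2013]
eef_rot: [0.766, 0.643, 0.001, 0.001]
ft_force: [0.2, 0.1, -0.9]
width: 0.0613
t35.2 p [ 0.6038 -0.0423  0.2013] yaw80.0 tilt [0.003 0.   ] w0.0613 F [ 0.2  0.1 -0.9]
to [0.4213 0.304  0.2   ] d [ 0.3096 -0.2396  0.0008]
time: 35.6
ee_pos: [0.5138, 0.1266, 0.1984]
eef_rot: [0.766, 0.643, -0.001, -0.0]
ft_force: [0.5, 0.3, 0.6]
width: 0.061
time: 36.02
ee_pos: [0.4265, 0.2941, 0.1985]
eef_rot: [0.766, 0.643, -0.001, -0.0]
ft_force: [1.0, -1.0, 0.8]
width: 0.0611
t36.0 p [0.4265 0.2941 0.1985] yaw80.0 tilt [-0.001 -0.001] w0.0611 F [ 1.  -1.   0.8]
to [0.4213 0.304  0.07  ] d [ 0.009  -0.0067  0.1285]
```

```bash
python3 -m crank '[{"x":0.009,"y":-0.0067,"z":0,"ax":0,"ay":0,"az":0,"claw":-0.4},{"x":0.009,"y":-0.0067,"z":0.01,"ax":0,"ay":0,"az":0,"claw":-0.4},{"x":0.009,"y":-0.0067,"z":0.02,"ax":0,"ay":0,"az":0,"claw":-0.4},{"x":0.009,"y":-0.0067,"z":0.03,"ax":0,"ay":0,"az":0,"claw":-0.4},{"x":0.009,"y":-0.0067,"z":0.03,"ax":0,"ay":0,"az":0,"claw":-0.4}]'
python3 d.py .4213 .304 .07
python3 -m crank '[{"x":0,"y":0,"z":0.02,"ax":0,"ay":0,"az":0,"claw":-0.4},{"x":0,"y":0,"z":0.04,"ax":0,"ay":0,"az":0,"claw":-0.4},{"x":0,"y":0,"z":0.06,"ax":0,"ay":0,"az":0,"claw":-0.4},{"x":0,"y":0,"z":0.08,"ax":0,"ay":0,"az":0,"claw":-0.4},{"x":0,"y":0,"z":0.098,"ax":0,"ay":0,"az":0,"claw":-0.4}]'
python3 -m crank '[{"x":0,"y":0,"z":0,"ax":0,"ay":0,"az":0,"claw":-0.4},{"x":0,"y":0,"z":0,"ax":0,"ay":0,"az":0,"claw":-0.4},{"x":0,"y":0,"z":0,"ax":0,"ay":0,"az":0,"claw":-0.4},{"x":0,"y":0,"z":0,"ax":0,"ay":0,"az":0,"claw":-0.4},{"x":0,"y":0,"z":0,"ax":0,"ay":0,"az":0,"claw":-0.4}]'
python3 d.py .4213 .304 .07
python3 -m crank '[{"x":0,"y":0,"z":0,"ax":0,"ay":0,"az":0,"claw":-0.1},{"x":0,"y":0,"z":0,"ax":0,"ay":0,"az":0,"claw":0.1},{"x":0,"y":0,"z":0,"ax":0,"ay":0,"az":0,"claw":0.2},{"x":0,"y":0,"z":0,"ax":0,"ay":0,"az":0,"claw":0.3},{"x":0,"y":0,"z":0,"ax":0,"ay":0,"az":0,"claw":0.3}]' 25
python3 d.py .4213 .304 .2 .6247 .08 .2
```

```text
time: 36.43
ee_pos: [0.4228, 0.3005, 0.1663]
eef_rot: [0.767, 0.642, -0.002, 0.0]
ft_force: [0.9, -0.7, -0.5]
width: 0.061
t36.4 p [0.4228 0.3005 0.1663] yaw79.9 tilt [-0.003 -0.003] w0.0610 F [ 0.9 -0.7 -0.5]
to [0.4213 0.304  0.07  ] d [ 0.0036 -0.0018  0.0963]
time: 36.85
ee_pos: [0.4235, 0.3015, 0.0701]
eef_rot: [0.766, 0.642, -0.0, 0.0]
ft_force: [0.6, -0.8, -0.3]
width: 0.0611
time: 37.27
ee_pos: [0.4238, 0.3034, 0.0728]
eef_rot: [0.766, 0.643, 0.001, -0.0]
ft_force: [-0.1, 0.3, 0.2]
width: 0.0609
t37.3 p [0.4238 0.3034 0.0728] yaw80.0 tilt [0.002 0.001] w0.0609 F [-0.1  0.3  0.2]
to [0.4213 0.304  0.07  ] d [ 0.0002 -0.0026  0.0028]
time: 37.68
ee_pos: [0.4232, 0.3032, 0.0717]
eef_rot: [0.766, 0.643, 0.0, -0.0]
ft_force: [0.5, 0.4, 0.2]
width: 0.0431
t37.7 p [0.4232 0.3032 0.0717] yaw80.0 tilt [0. 0.] w0.0431 F [0.5 0.4 0.2]
to [0.4213 0.304  0.2   ] d [ 0.0005 -0.002  -0.1283]
to [0.6247 0.08   0.2   ] d [-0.1855  0.239  -0.    ]
```

```bash
python3 -m crank '[{"x":0,"y":0,"z":-0.01,"ax":0,"ay":0,"az":0,"claw":0.3},{"x":0,"y":0,"z":-0.03,"ax":0,"ay":0,"az":0,"claw":0.3},{"x":0,"y":0,"z":-0.06,"ax":0,"ay":0,"az":0,"claw":0.3},{"x":0,"y":0,"z":-0.09,"ax":0,"ay":0,"az":0,"claw":0.3},{"x":0,"y":0,"z":-0.12,"ax":0,"ay":0,"az":0,"claw":0.3}]'
python3 -m crank '[{"x":-0.006,"y":0.008,"z":-0.01,"ax":0,"ay":0,"az":0,"claw":0.3},{"x":-0.02,"y":0.026,"z":-0.01,"ax":0,"ay":0,"az":0,"claw":0.3},{"x":-0.036,"y":0.046,"z":-0.01,"ax":0,"ay":0,"az":0,"claw":0.3},{"x":-0.052,"y":0.066,"z":-0.01,"ax":0,"ay":0,"az":0,"claw":0.3},{"x":-0.068,"y":0.086,"z":-0.01,"ax":0,"ay":0,"az":0,"claw":0.3}]'
python3 -m crank '[{"x":-0.015,"y":0.02,"z":0,"ax":0,"ay":0,"az":0,"claw":0.3},{"x":-0.03,"y":0.04,"z":0,"ax":0,"ay":0,"az":0,"claw":0.3},{"x":-0.045,"y":0.06,"z":0,"ax":0,"ay":0,"az":0,"claw":0.3},{"x":-0.06,"y":0.08,"z":0,"ax":0,"ay":0,"az":0,"claw":0.3},{"x":-0.075,"y":0.1,"z":0,"ax":0,"ay":0,"az":0,"claw":0.3}]'
python3 -m crank '[{"x":-0.015,"y":0.02,"z":0,"ax":0,"ay":0,"az":0,"claw":0.3},{"x":-0.03,"y":0.04,"z":0,"ax":0,"ay":0,"az":0,"claw":0.3},{"x":-0.0425,"y":0.053,"z":0,"ax":0,"ay":0,"az":0,"claw":0.3},{"x":-0.0425,"y":0.053,"z":0,"ax":0,"ay":0,"az":0,"claw":0.3},{"x":-0.0425,"y":0.053,"z":0,"ax":0,"ay":0,"az":0,"claw":0.3}]'
python3 -m crank '[{"x":0,"y":0,"z":0.01,"ax":0,"ay":0,"az":0,"claw":0.3},{"x":0,"y":0,"z":0.03,"ax":0,"ay":0,"az":0,"claw":0.3},{"x":0,"y":0,"z":0.055,"ax":0,"ay":0,"az":0,"claw":0.3},{"x":0,"y":0,"z":0.08,"ax":0,"ay":0,"az":0,"claw":0.3},{"x":0,"y":0,"z":0.1,"ax":0,"ay":0,"az":0,"claw":0.3}]'
python3 -m crank '[{"x":0,"y":0,"z":0.01,"ax":0,"ay":0,"az":0,"claw":0.3},{"x":0,"y":0,"z":0.02,"ax":0,"ay":0,"az":0,"claw":0.3},{"x":0,"y":0,"z":0.025,"ax":0,"ay":0,"az":0,"claw":0.3},{"x":0,"y":0,"z":0.025,"ax":0,"ay":0,"az":0,"claw":0.3},{"x":0,"y":0,"z":0.025,"ax":0,"ay":0,"az":0,"claw":0.3}]'
python3 d.py .6265 .0793 .0647
```

```text
time: 38.1
ee_pos: [0.4228, 0.3027, 0.1934]
eef_rot: [0.766, 0.643, -0.0, -0.0]
ft_force: [-0.2, 0.7, -1.0]
width: 0.043
time: 38.52
ee_pos: [0.4966, 0.2198, 0.2017]
eef_rot: [0.766, 0.643, -0.0, 0.0]
ft_force: [0.3, -0.2, -0.8]
width: 0.0433
time: 38.93
ee_pos: [0.5821, 0.1285, 0.2015]
eef_rot: [0.766, 0.643, -0.0, -0.0]
ft_force: [1.1, 0.2, -1.4]
width: 0.0427
time: 39.35
ee_pos: [0.6265, 0.0774, 0.2012]
eef_rot: [0.767, 0.642, -0.001, -0.0]
ft_force: [-0.0, 1.9, -1.3]
width: 0.0432
time: 39.77
ee_pos: [0.6249, 0.0803, 0.0991]
eef_rot: [0.765, 0.644, -0.001, -0.001]
ft_force: [-0.1, 0.1, -2.7]
width: 0.043
time: 40.18
ee_pos: [0.6269, 0.0792, 0.0773]
eef_rot: [0.766, 0.643, 0.001, 0.0]
ft_force: [-0.3, -0.0, -1.1]
width: 0.043
t40.2 p [0.6269 0.0792 0.0773] yaw80.1 tilt [0.001 0.   ] w0.0430 F [-0.3 -0.  -1.1]
to [0.6265 0.0793 0.0647] d [-0.     -0.0004  0.0126]
```

```bash
python3 -m crank '[{"x":0,"y":0,"z":0.005,"ax":0,"ay":0,"az":0,"claw":0.3},{"x":0,"y":0,"z":0.009,"ax":0,"ay":0,"az":0,"claw":0.3},{"x":0,"y":0,"z":0.011,"ax":0,"ay":0,"az":0,"claw":0.3},{"x":0,"y":0,"z":0.011,"ax":0,"ay":0,"az":0,"claw":0.3},{"x":0,"y":0,"z":0.011,"ax":0,"ay":0,"az":0,"claw":0.3}]'
python3 d.py .6265 .0793 .0647
```

```text
time: 40.6
ee_pos: [0.6264, 0.079, 0.0655]
eef_rot: [0.766, 0.643, -0.0, -0.0]
ft_force: [0.4, -0.6, -0.4]
width: 0.043
t40.6 p [0.6264 0.079  0.0655] yaw80.0 tilt [-0.  0.] w0.0430 F [ 0.4 -0.6 -0.4]
to [0.6265 0.0793 0.0647] d [0.0003 0.     0.0008]
```

Release, then go to the yellow jar (0.431,0.3886, TCP 0.0656).

```bash
python3 -m crank '[{"x":0,"y":0,"z":0.0008,"ax":0,"ay":0,"az":0,"claw":0.3},{"x":0,"y":0,"z":0.0008,"ax":0,"ay":0,"az":0,"claw":0.3},{"x":0,"y":0,"z":0.0008,"ax":0,"ay":0,"az":0,"claw":0.1},{"x":0,"y":0,"z":0.0008,"ax":0,"ay":0,"az":0,"claw":-0.1},{"x":0,"y":0,"z":0.0008,"ax":0,"ay":0,"az":0,"claw":-0.4}]'
python3 -m crank '[{"x":0,"y":0,"z":0,"ax":0,"ay":0,"az":0,"claw":-0.4},{"x":0,"y":0,"z":0,"ax":0,"ay":0,"az":0,"claw":-0.4},{"x":0,"y":0,"z":-0.02,"ax":0,"ay":0,"az":0,"claw":-0.4},{"x":0,"y":0,"z":-0.05,"ax":0,"ay":0,"az":0,"claw":-0.4},{"x":0,"y":0,"z":-0.08,"ax":0,"ay":0,"az":0,"claw":-0.4}]'
python3 -m crank '[{"x":0,"y":0,"z":-0.02,"ax":0,"ay":0,"az":0,"claw":-0.4},{"x":0,"y":0,"z":-0.04,"ax":0,"ay":0,"az":0,"claw":-0.4},{"x":0,"y":0,"z":-0.055,"ax":0,"ay":0,"az":0,"claw":-0.4},{"x":0,"y":0,"z":-0.055,"ax":0,"ay":0,"az":0,"claw":-0.4},{"x":0,"y":0,"z":-0.055,"ax":0,"ay":0,"az":0,"claw":-0.4}]'
python3 d.py .431 .3886 .2
python3 -m crank '[{"x":0.027,"y":-0.024,"z":0,"ax":0,"ay":0,"az":0,"claw":-0.4},{"x":0.054,"y":-0.048,"z":0,"ax":0,"ay":0,"az":0,"claw":-0.4},{"x":0.081,"y":-0.072,"z":0,"ax":0,"ay":0,"az":0,"claw":-0.4},{"x":0.108,"y":-0.096,"z":0,"ax":0,"ay":0,"az":0,"claw":-0.4},{"x":0.135,"y":-0.12,"z":0,"ax":0,"ay":0,"az":0,"claw":-0.4}]'
python3 -m crank '[{"x":0.027,"y":-0.024,"z":0,"ax":0,"ay":0,"az":0,"claw":-0.4},{"x":0.054,"y":-0.048,"z":0,"ax":0,"ay":0,"az":0,"claw":-0.4},{"x":0.081,"y":-0.072,"z":0,"ax":0,"ay":0,"az":0,"claw":-0.4},{"x":0.108,"y":-0.096,"z":0,"ax":0,"ay":0,"az":0,"claw":-0.4},{"x":0.13,"y":-0.12,"z":0,"ax":0,"ay":0,"az":0,"claw":-0.4}]'
python3 d.py .431 .3886 .066
```

```text
time: 41.02
ee_pos: [0.6266, 0.079, 0.065]
eef_rot: [0.766, 0.643, 0.0, 0.0]
ft_force: [0.5, 0.0, -0.1]
width: 0.0485
time: 41.43
ee_pos: [0.6257, 0.0788, 0.145]
eef_rot: [0.766, 0.643, -0.001, -0.0]
ft_force: [0.4, 0.3, 0.3]
width: 0.0606
time: 41.85
ee_pos: [0.6268, 0.079, 0.2003]
eef_rot: [0.766, 0.643, 0.001, 0.0]
ft_force: [-0.3, -0.5, -1.1]
width: 0.0607
t41.9 p [0.6268 0.079  0.2003] yaw80.0 tilt [0.002 0.   ] w0.0607 F [-0.3 -0.5 -1.1]
to [0.431  0.3886 0.2   ] d [ 2.710e-01 -2.464e-01  1.000e-04]
time: 42.27
ee_pos: [0.5299, 0.2337, 0.1982]
eef_rot: [0.766, 0.643, -0.001, -0.0]
ft_force: [0.2, 0.1, -0.6]
width: 0.061
time: 42.68
ee_pos: [0.4339, 0.3831, 0.1982]
eef_rot: [0.765, 0.643, -0.001, -0.0]
ft_force: [-0.0, 0.8, -0.7]
width: 0.0608
t42.7 p [0.4339 0.3831 0.1982] yaw80.1 tilt [-0.002 -0.001] w0.0608 F [-0.   0.8 -0.7]
to [0.431  0.3886 0.066 ] d [ 0.0051 -0.0036  0.1322]
```

```bash
python3 -m crank '[{"x":0.005,"y":-0.0045,"z":0,"ax":0,"ay":0,"az":0,"claw":-0.4},{"x":0.005,"y":-0.0045,"z":0.01,"ax":0,"ay":0,"az":0,"claw":-0.4},{"x":0.005,"y":-0.0045,"z":0.02,"ax":0,"ay":0,"az":0,"claw":-0.4},{"x":0.005,"y":-0.0045,"z":0.03,"ax":0,"ay":0,"az":0,"claw":-0.4},{"x":0.005,"y":-0.0045,"z":0.03,"ax":0,"ay":0,"az":0,"claw":-0.4}]'
python3 -m crank '[{"x":0,"y":-0.0015,"z":0.02,"ax":0,"ay":0,"az":0,"claw":-0.4},{"x":0,"y":-0.0015,"z":0.04,"ax":0,"ay":0,"az":0,"claw":-0.4},{"x":0,"y":-0.0015,"z":0.06,"ax":0,"ay":0,"az":0,"claw":-0.4},{"x":0,"y":-0.0015,"z":0.08,"ax":0,"ay":0,"az":0,"claw":-0.4},{"x":0,"y":-0.0015,"z":0.1,"ax":0,"ay":0,"az":0,"claw":-0.4}]'
python3 -m crank '[{"x":0,"y":0,"z":0.003,"ax":0,"ay":0,"az":0,"claw":-0.4},{"x":0,"y":0,"z":0.003,"ax":0,"ay":0,"az":0,"claw":-0.4},{"x":0,"y":0,"z":0.003,"ax":0,"ay":0,"az":0,"claw":-0.4},{"x":0,"y":0,"z":0.003,"ax":0,"ay":0,"az":0,"claw":-0.4},{"x":0,"y":0,"z":0.003,"ax":0,"ay":0,"az":0,"claw":-0.4}]'
python3 d.py .431 .3886 .066
python3 -m crank '[{"x":0,"y":0,"z":0,"ax":0,"ay":0,"az":0,"claw":-0.1},{"x":0,"y":0,"z":0,"ax":0,"ay":0,"az":0,"claw":0.1},{"x":0,"y":0,"z":0,"ax":0,"ay":0,"az":0,"claw":0.2},{"x":0,"y":0,"z":0,"ax":0,"ay":0,"az":0,"claw":0.3},{"x":0,"y":0,"z":0,"ax":0,"ay":0,"az":0,"claw":0.3}]' 25
python3 d.py .431 .3886 .2 .5785 .0248 .2
```

```text
time: 43.1
ee_pos: [0.4324, 0.3844, 0.1662]
eef_rot: [0.767, 0.642, -0.002, 0.001]
ft_force: [0.7, -0.2, -0.6]
width: 0.0609
time: 43.52
ee_pos: [0.4317, 0.3861, 0.0686]
eef_rot: [0.766, 0.642, -0.0, 0.0]
ft_force: [0.4, -0.2, -0.1]
width: 0.061
time: 43.93
ee_pos: [0.4316, 0.3879, 0.0681]
eef_rot: [0.766, 0.643, 0.001, -0.0]
ft_force: [-0.0, 0.8, 1.0]
width: 0.061
t43.9 p [0.4316 0.3879 0.0681] yaw80.0 tilt [0.001 0.002] w0.0610 F [-0.   0.8  1. ]
to [0.431  0.3886 0.066 ] d [ 0.0006 -0.0007  0.0021]
time: 44.35
ee_pos: [0.4309, 0.3876, 0.067]
eef_rot: [0.766, 0.643, 0.0, -0.0]
ft_force: [-0.0, -0.1, 1.1]
width: 0.0426
t44.4 p [0.4309 0.3876 0.067 ] yaw80.0 tilt [0. 0.] w0.0426 F [-0.  -0.1  1.1]
to [0.431  0.3886 0.2   ] d [ 0.001 -0.    -0.133]
to [0.5785 0.0248 0.2   ] d [-3.328e-01  2.082e-01 -1.000e-04]
```

```bash
python3 -m crank '[{"x":0,"y":0,"z":-0.01,"ax":0,"ay":0,"az":0,"claw":0.3},{"x":0,"y":0,"z":-0.03,"ax":0,"ay":0,"az":0,"claw":0.3},{"x":0,"y":0,"z":-0.06,"ax":0,"ay":0,"az":0,"claw":0.3},{"x":0,"y":0,"z":-0.09,"ax":0,"ay":0,"az":0,"claw":0.3},{"x":0,"y":0,"z":-0.12,"ax":0,"ay":0,"az":0,"claw":0.3}]'
python3 -m crank '[{"x":-0.01,"y":0.006,"z":-0.02,"ax":0,"ay":0,"az":0,"claw":0.3},{"x":-0.03,"y":0.018,"z":-0.02,"ax":0,"ay":0,"az":0,"claw":0.3},{"x":-0.055,"y":0.034,"z":-0.02,"ax":0,"ay":0,"az":0,"claw":0.3},{"x":-0.08,"y":0.05,"z":-0.02,"ax":0,"ay":0,"az":0,"claw":0.3},{"x":-0.105,"y":0.066,"z":-0.02,"ax":0,"ay":0,"az":0,"claw":0.3}]'
python3 -m crank '[{"x":-0.025,"y":0.016,"z":0,"ax":0,"ay":0,"az":0,"claw":0.3},{"x":-0.05,"y":0.032,"z":0,"ax":0,"ay":0,"az":0,"claw":0.3},{"x":-0.075,"y":0.048,"z":0,"ax":0,"ay":0,"az":0,"claw":0.3},{"x":-0.1,"y":0.064,"z":0,"ax":0,"ay":0,"az":0,"claw":0.3},{"x":-0.125,"y":0.08,"z":0,"ax":0,"ay":0,"az":0,"claw":0.3}]'
python3 -m crank '[{"x":-0.025,"y":0.015,"z":0,"ax":0,"ay":0,"az":0,"claw":0.3},{"x":-0.05,"y":0.03,"z":0,"ax":0,"ay":0,"az":0,"claw":0.3},{"x":-0.075,"y":0.045,"z":0,"ax":0,"ay":0,"az":0,"claw":0.3},{"x":-0.095,"y":0.057,"z":0,"ax":0,"ay":0,"az":0,"claw":0.3},{"x":-0.1018,"y":0.062,"z":0,"ax":0,"ay":0,"az":0,"claw":0.3}]'
python3 -m crank '[{"x":0,"y":0,"z":0,"ax":0,"ay":0,"az":0,"claw":0.3},{"x":0,"y":0,"z":0.005,"ax":0,"ay":0,"az":0,"claw":0.3},{"x":0,"y":0,"z":0.01,"ax":0,"ay":0,"az":0,"claw":0.3},{"x":0,"y":0,"z":0.01,"ax":0,"ay":0,"az":0,"claw":0.3},{"x":0,"y":0,"z":0.01,"ax":0,"ay":0,"az":0,"claw":0.3}]'
python3 d.py .5785 .0246 .0600
```

```text
time: 44.77
ee_pos: [0.4306, 0.3871, 0.1886]
eef_rot: [0.766, 0.643, -0.0, -0.0]
ft_force: [0.3, 0.2, -1.4]
width: 0.0426
time: 45.18
ee_pos: [0.4779, 0.2714, 0.2075]
eef_rot: [0.766, 0.643, 0.0, -0.0]
ft_force: [-0.1, -0.3, -1.4]
width: 0.0426
time: 45.6
ee_pos: [0.5351, 0.1342, 0.2075]
eef_rot: [0.766, 0.643, 0.0, -0.0]
ft_force: [1.2, 0.2, -1.0]
width: 0.0431
time: 46.02
ee_pos: [0.5789, 0.0201, 0.2074]
eef_rot: [0.767, 0.641, -0.0, 0.001]
ft_force: [-0.2, -0.8, -1.1]
width: 0.0424
time: 46.43
ee_pos: [0.5777, 0.0261, 0.1962]
eef_rot: [0.765, 0.644, -0.0, -0.0]
ft_force: [0.7, 0.5, -1.7]
width: 0.0428
t46.4 p [0.5777 0.0261 0.1962] yaw80.2 tilt [-0.001  0.   ] w0.0428 F [ 0.7  0.5 -1.7]
to [0.5785 0.0246 0.06  ] d [-0.0014  0.0012  0.1362]
```

```bash
python3 -m crank '[{"x":0,"y":0,"z":0.01,"ax":0,"ay":0,"az":0,"claw":0.3},{"x":0,"y":0,"z":0.03,"ax":0,"ay":0,"az":0,"claw":0.3},{"x":0,"y":0,"z":0.055,"ax":0,"ay":0,"az":0,"claw":0.3},{"x":0,"y":0,"z":0.08,"ax":0,"ay":0,"az":0,"claw":0.3},{"x":0,"y":0,"z":0.1,"ax":0,"ay":0,"az":0,"claw":0.3}]'
python3 -m crank '[{"x":0,"y":0,"z":0.01,"ax":0,"ay":0,"az":0,"claw":0.3},{"x":0,"y":0,"z":0.02,"ax":0,"ay":0,"az":0,"claw":0.3},{"x":0,"y":0,"z":0.03,"ax":0,"ay":0,"az":0,"claw":0.3},{"x":0,"y":0,"z":0.033,"ax":0,"ay":0,"az":0,"claw":0.3},{"x":0,"y":0,"z":0.033,"ax":0,"ay":0,"az":0,"claw":0.3}]'
python3 d.py .5785 .0246 .0600
```

```text
time: 46.85
ee_pos: [0.5775, 0.0251, 0.0945]
eef_rot: [0.766, 0.643, -0.0, -0.0]
ft_force: [-0.3, -0.6, -1.7]
width: 0.0425
time: 47.27
ee_pos: [0.5782, 0.0248, 0.0634]
eef_rot: [0.766, 0.643, -0.0, -0.0]
ft_force: [-0.4, -0.4, -1.3]
width: 0.0428
t47.3 p [0.5782 0.0248 0.0634] yaw80.0 tilt [-0.  0.] w0.0428 F [-0.4 -0.4 -1.3]
to [0.5785 0.0246 0.06  ] d [-0.0001  0.0003  0.0034]
```

```bash
python3 -m crank '[{"x":0,"y":0,"z":0.002,"ax":0,"ay":0,"az":0,"claw":0.3},{"x":0,"y":0,"z":0.0033,"ax":0,"ay":0,"az":0,"claw":0.3},{"x":0,"y":0,"z":0.0033,"ax":0,"ay":0,"az":0,"claw":0.3},{"x":0,"y":0,"z":0.0033,"ax":0,"ay":0,"az":0,"claw":0.1},{"x":0,"y":0,"z":0.0033,"ax":0,"ay":0,"az":0,"claw":-0.1}]'
python3 -m crank '[{"x":0,"y":0,"z":0,"ax":0,"ay":0,"az":0,"claw":-0.3},{"x":0,"y":0,"z":0,"ax":0,"ay":0,"az":0,"claw":-0.3},{"x":0,"y":0,"z":0,"ax":0,"ay":0,"az":0,"claw":-0.3},{"x":0,"y":0,"z":-0.02,"ax":0,"ay":0,"az":0,"claw":-0.3},{"x":0,"y":0,"z":-0.05,"ax":0,"ay":0,"az":0,"claw":-0.3}]'
python3 -m crank '[{"x":0,"y":0,"z":-0.03,"ax":0,"ay":0,"az":0,"claw":-0.3},{"x":0,"y":0,"z":-0.06,"ax":0,"ay":0,"az":0,"claw":-0.3},{"x":0,"y":0,"z":-0.09,"ax":0,"ay":0,"az":0,"claw":-0.3},{"x":0,"y":0,"z":-0.12,"ax":0,"ay":0,"az":0,"claw":-0.3},{"x":0,"y":0,"z":-0.12,"ax":0,"ay":0,"az":0,"claw":-0.3}]'
python3 -m crank '[{"x":0.02,"y":-0.02,"z":0,"ax":0,"ay":0,"az":0,"claw":-0.3},{"x":0.05,"y":-0.04,"z":0,"ax":0,"ay":0,"az":0,"claw":-0.3},{"x":0.08,"y":-0.06,"z":0,"ax":0,"ay":0,"az":0,"claw":-0.3},{"x":0.11,"y":-0.08,"z":0,"ax":0,"ay":0,"az":0,"claw":-0.3},{"x":0.14,"y":-0.1,"z":0,"ax":0,"ay":0,"az":0,"claw":-0.3}]'
python3 -m crank '[{"x":0.03,"y":-0.015,"z":0,"ax":0,"ay":0,"az":0,"claw":-0.3},{"x":0.06,"y":-0.03,"z":0,"ax":0,"ay":0,"az":0,"claw":-0.3},{"x":0.09,"y":-0.04,"z":0,"ax":0,"ay":0,"az":0,"claw":-0.3},{"x":0.12,"y":-0.05,"z":0,"ax":0,"ay":0,"az":0,"claw":-0.3},{"x":0.15,"y":-0.06,"z":0,"ax":0,"ay":0,"az":0,"claw":-0.3}]'
python3 -m crank '[{"x":0,"y":0,"z":0,"ax":0,"ay":0,"az":0,"claw":-0.3},{"x":0,"y":0,"z":0,"ax":0,"ay":0,"az":0,"claw":-0.3},{"x":0,"y":0,"z":0,"ax":0,"ay":0,"az":0,"claw":-0.3},{"x":0,"y":0,"z":0,"ax":0,"ay":0,"az":0,"claw":-0.3},{"x":0,"y":0,"z":0,"ax":0,"ay":0,"az":0,"claw":-0.3}]'
python3 d.py
python3 - <<'E'
from h import *
from bench import camera
b=camera("side");c=camera("top");I=c["color"]
cv2.imwrite("pics/s6.png",cv2.hconcat([cv2.resize(I[150:230,250:360],(480,350)),cv2.resize(b["color"][130:330,250:430],(315,350))]))
cv2.imwrite("pics/c6.png",cv2.resize(I[150:230,250:360],(770,560),interpolation=cv2.INTER_CUBIC))
I0=cv2.imread("pics/top0.png")
for n,(u,v) in dict(dark=(277,178),yel=(300,197),shk=(328,188)).items():
    t=I0[v-11:v+12,u-10:u+11];m=cv2.matchTemplate(I[v-18:v+19,u-17:u+18],t,cv2.TM_CCOEFF_NORMED);_,s,_,l=cv2.minMaxLoc(m)
    print(n,"shift px",l[0]-7,l[1]-7,round(s,3))
H=cv2.cvtColor(I,cv2.COLOR_BGR2HSV).astype(int)
print("tea",rect(c,big((H[...,1]>60)&(H[...,0]>35)&(H[...,0]<90),(395,230,470,300)),.054)[0])
E
```

```text
time: 47.68
ee_pos: [0.5786, 0.0248, 0.0609]
eef_rot: [0.766, 0.643, 0.0, 0.0]
ft_force: [0.3, 1.0, 0.6]
width: 0.045
time: 48.1
ee_pos: [0.5763, 0.0246, 0.1084]
eef_rot: [0.766, 0.643, -0.002, -0.001]
ft_force: [0.5, 0.0, -0.1]
width: 0.0559
time: 48.52
ee_pos: [0.5808, 0.0247, 0.237]
eef_rot: [0.766, 0.643, 0.004, 0.002]
ft_force: [-0.7, -0.2, 1.3]
width: 0.0567
time: 48.93
ee_pos: [0.5031, 0.1812, 0.2305]
eef_rot: [0.766, 0.643, 0.0, 0.0]
ft_force: [-1.0, 1.1, 1.2]
width: 0.0566
time: 49.35
ee_pos: [0.4704, 0.3395, 0.2305]
eef_rot: [0.766, 0.643, 0.0, -0.0]
ft_force: [0.6, 0.1, 0.2]
width: 0.0563
time: 49.77
ee_pos: [0.4715, 0.3367, 0.2306]
eef_rot: [0.766, 0.642, 0.0, 0.0]
ft_force: [0.4, -0.1, 0.7]
width: 0.0567
t49.8 p [0.4715 0.3367 0.2306] yaw79.9 tilt [ 0. -0.] w0.0567 F [ 0.4 -0.1  0.7]
dark shift px 1 0 0.943
yel shift px 0 0 0.964
shk shift px 0 0 0.993
tea (423.5553283691406, -302.1881103515625)
```

View pics/s6.png

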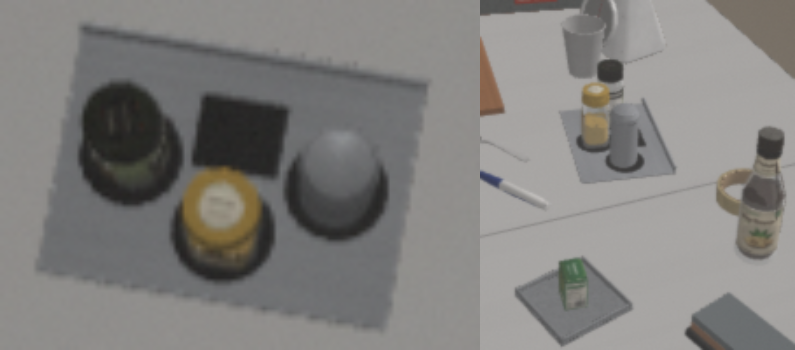

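Everything stands upright on its own coaster within about 1 px (2.5 mm) of the start, and the tea box is in the tray. I'm handing in.

```bash
python3 -c "
from bench import close_job;print(close_job())"
```

```text
the job is handed in; nothing more can be done
None
```

The job is handed in at about 50 s of the 141 s allowed, and my last checks found nothing wrong; the hand-in gave no verdict.

**What I did:** I moved the yellow jar, dark jar and shaker onto the board, stood the tea box in the tray, then put the shaker, dark jar and yellow jar back. The first grip on the tea box was about 8 mm too high, so I regripped it lower before lifting.

**Last checks, from the pictures:**
- **Jars and shaker:** all three stand upright on their own coasters. By template match in the top view the yellow jar and shaker had not shifted, and the dark jar had shifted by 1 px (about 2.5 mm).
- **Tea box:** it stands upright in the tray at about (0.424, -0.302), roughly 2 mm from the tray's measured middle (0.422, -0.303).
- **Bystanders and arm:** the bottle and cup are standing, and the gripper was raised clear of everything.

No check failed or disagreed. These positions come from the cameras alone, whose calibration is good to about 2 mm.

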